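# Locate a cast housing on its three datums and report it loaded

### The arm

A 6-joint arm with a two-finger parallel gripper is mounted at the origin on a cart in front of the work surface, level with it; the furniture and walls round the work are solid. World frame = base frame: x ahead of the robot, y to its left, z up, the work surface at z = 0. Lengths are in m, angles in rad, forces in N, time in s.
With the tool pointing down it reaches from about 0.375 to 0.9 m from the base axis. Payload 3.1 kg.
Tool frame: the origin (TCP) lies between the finger pads; the fingertips stand 8 mm ahead of it and the grasp point (between the pads) lies 11 mm behind it (manip.tip_extent is the distance from the TCP to the fingertips, in m); z points along the fingers, x is the direction in which the jaws open and shut, and the axes are right-handed (so a half turn about z gives the same grasp; the last joint's range is limited). The gripper opens to 85 mm and grips with 20 to 120 N. Pads are 22 mm wide; open, the fingers measure 114 mm over their backs; the gripper's body (76 mm by 85 mm) begins 54 mm behind the grasp point. The pads swing forward as they close: fully open they stand 13 mm farther back than shut.
Start: joints at [-1.474, 0.527, 1.433, -0, 1.181, -0.178], TCP at [0.17, -0.602, 0.239] pointing down, gripper open.
Joint ranges: [-3.08, 3.08], [-0.75, 2.2], [0.22, 2.44], [-1.43, 4.57], [0, 2.65], [-2.85, 2.85]. Speed limits (rad/s): [2.79, 2.79, 3.14, 3.14, 3.14, 3.14].

### API

Orientations are given as a unit quaternion [x, y, z, w].
In Python, from station import manip gives the robot as it stands.
- The arm moves only by the tool move_arm, never from a script. Its argument "deltas" is a list that holds one entry, the list of rows, each a list of 4 numbers: the shift along the tool's x, y, z in m, then the turn about the tool's z in degrees. A call has 1 to 20 rows; each row is the pose to reach, as a shift and turn from the pose measured when the call began, along the tool's axes at that moment; what a row does not reach only later rows make up. A row lasts 1/12 s, in which the tool goes at most 41.7 mm and 7.16 degrees, less where a joint would pass 70% of its speed; a pose out of reach is approached as far as the arm can. A call with a gripper value outside its range is refused whole. "gripper" is the opening, from 0 (shut) to 1 (fully open), set as the call begins (left out, the last holds). The fingers move at their own pace and stop on an object; "squeeze" is the grip in N (left out, the last holds). Time passes only in rows, so rows that repeat a pose let the fingers close. It gives the time, the measured TCP pose, the force and the opening at its end, in the units of the state.
- manip.sense(): the state, without advancing time (a new reading comes with each control period).
- manip.snapshot(name): name is "scene" or "top" or "wrist"; returns a dict with "img" (384x512x3 uint8, red, green, blue), "vertical_fov" (degrees; the focal length in pixels is half the picture's height over the tangent of half this angle, whatever the lens; pixels are square), "cx", "cy" (the principal point, pixels), "D" ([k1, k2, p1, p2, k3] as OpenCV has them; the pictures are not rectified), "origin" and "orientation" of the camera in the world. Camera axes: x right, y down, z forward; pixel columns grow to the right and rows downward; lengths in m; the calibration is good to about 2 mm. A picture is of the moment at which its call begins. There is no depth.
- manip.sign_off(): hands the job in, once; it reports no verdict.
The state is a dict: "t": time; "q": joint angles; "qd": joint speeds; "tau": joint torques, N m; "tcp_pos": TCP position; "tool_rot": TCP orientation; "force": force on the tool from outside, world axes, zero at the start; "ft_torque": the same for the moment, N m; "finger_gap": opening from 0.0 (shut) to 1.0 (fully open).
Only numpy, scipy, OpenCV 4.12 (cv2) and the standard library are available. Lean on these libraries where they do the work, as an engineer would, in place of code of your own. Each camera call takes 0.05 s, during which the arm holds its last target.

### The job

Load the small cast housing into the locating fixture: lay it on the two rest strips clear of the fence and the end stop, press it firmly down onto them, then slide it back until one long side is flush against the fence, and only then along the fence until its end is fully home against the adjustable end stop and its sensing pin is pushed in - lean on the stops gently. With the housing home, push the fixture's roller lever down until the switch clicks and let it spring back, leaving the housing in place.

Things in the scene. Friction and masses are not known exactly. Their poses are not given: they have to be found in the camera images.
- fixture: Fixed locating fixture, its place and yaw differ each time. Aluminium plate 12 mm thick on the table; origin on the table under it, z up, x points to the fence, y along the fence away from the end stop. Plate x -40..48, y -84..80 mm, with an ear x -22..48, y -127..-81 that carries the switch. Seated and home, the housing's centre is at x 7, z 38 and 35 mm in y beyond the stop face.
- rest_mid (a point): Point on the two steel rest strips, at fixture x -10, y 22, z 15 mm, a good place to lay the housing's middle. Strip tops at z 15 mm, x -35..-4 and 6..28, y -64..78. Press down with about 10 N or more for a moment; over 80 N between housing and fixture is too rough. Axes as the fixture's. A tall tester stands at the left, a keyboard on a tray at the back: from the start, move right, away from the tester, before coming down.
- fence_mid (a point): Point on the contact face of the fence, a steel bar: fixture x 30, y 0, z 24 mm; the face looks to -x, the bar reaches y -84..70, its top is at z 33 mm. Axes as the fixture's.
- stop_mid (a point): Middle of the range of the end stop, NOT its real place (fixture x 15, y -47, z 26 mm). The stop, a dark steel finger at x 2..28 that bridges the fence, top at z 39 (bolt head to 43.5 mm), is clamped each time with its contact face, looking to +y, anywhere at y -62..-32 mm. This is not measured: feel for it or look. It does not give way.
- housing_centre (a point): Loose cast-aluminium housing, 0.22 to 0.42 kg: body 46 x 70 x 24 mm (x, y, z) with a lug 24 x 32 x 22 mm in the middle of its top for gripping, 46 mm high over all. The point is its centre, 23 mm above its flat underside; z up, y along the 70 mm length. The same either way round. Starts flat on the table. On the strips, the lug (z 39 to 61) is above fence and stop.
- stop_pin (a joint): Sprung brass sensing pin, 7 mm thick, in the contact face of the end stop (fixture x 10, z 26 mm): 0 = standing out 4 mm, 0.004 m = pushed in level with the face. It counts as pushed in above 0.0025. Its spring is weak (under 0.5 N).
- roller (a point): Centre of the black roller (16 mm diameter, 8 mm wide along fixture y) at the free end of the switch's lever on the plate's ear, beyond the end stop. At rest at fixture x -12, y -94.5, z 56 mm. The space above it is free.
- lever (a joint): Angle of the roller lever, rad: 0 = at rest, raised 20 degrees above level; grows as the roller is pushed down; 0.9 = end of travel (roller 31 mm lower). The switch clicks at 0.45 (roller 16 mm lower). Arm 36 mm long, pivot at fixture x 22, y -98, z 44 mm. Springs back when let go; needs 1.5 to 4.5 N at the roller.

How it is judged:
By the outcome, as a careful person would: the job done as asked, in the order asked, and still so for the second after the job is handed in, with the robot touching nothing.
It also fails if it takes over 67 s, if anything falls off the work surface, if the arm or the gripper's body presses on something with over 40 N, if the wrist force passes 120 N, or if a joint passes its speed limit or range.

## Working session

There is one attempt and no reset: what is moved stays moved. The work goes in short steps, Python scripts to look and compute and a tool call to move; the robot and the scene stay as the last step left them, time stands still between calls to the robot, and variables do not carry over. Pictures are saved under pics/ and viewed, and the job is handed in when it is done.

Besides the shell and the picture viewer there is one more tool, called after "Emit:" as name([rows], argument=value, ...), one row to a line, values as JSON. move_arm: Moves the arm, as the interface text tells. Its arguments: {"type":"object","properties":{"deltas":{"type":"array"},"gripper":{"type":"number"},"squeeze":{"type":"number"}},"required":["deltas"]}

```bash
ls; mkdir -p pics; cat > h.py <<'E'
import numpy as np, cv2
from scipy.spatial.transform import Rotation as R
from station import manip
def snap(n,f):
    s=manip.snapshot(n); cv2.imwrite(f'pics/{f}.png',s['img'][:,:,::-1]); np.save(f'pics/{f}.npy',s,allow_pickle=True); return s
def load(f): return np.load(f'pics/{f}.npy',allow_pickle=True).item()
def K(s):
    h=s['img'].shape[0]; f=h/2/np.tan(np.radians(s['vertical_fov'])/2)
    return np.array([[f,0,s['cx']],[0,f,s['cy']],[0,0,1]])
def rot(s):
    o=np.array(s['orientation']); return R.from_quat(o).as_matrix() if o.size==4 else o.reshape(3,3)
def ray(s,uv,z):
    p=cv2.undistortPoints(np.array(uv,float).reshape(-1,1,2),K(s),np.array(s['D'],float)).reshape(-1,2)
    d=np.c_[p,np.ones(len(p))]@rot(s).T; o=np.array(s['origin'])
    return o+d*((z-o[2])/d[:,2])[:,None]
def proj(s,P):
    M=rot(s).T; rv,_=cv2.Rodrigues(M); t=-M@np.array(s['origin'])
    return cv2.projectPoints(np.array(P,float).reshape(-1,1,3),rv,t,K(s),np.array(s['D'],float))[0].reshape(-1,2)
E
python3 - <<'E'
from h import *
for n in("scene","top","wrist"):
    s=snap(n,n+'0'); print(n,s['vertical_fov'],s['cx'],s['cy'],s['D'],s['origin'],s['orientation'])
print(manip.sense(), manip.tip_extent)
E
```

```text
pics
scene 45.35324032300214 254.86761634288877 199.9109568221502 [-0.05500904  0.          0.          0.          0.        ] [0.08726127 0.59520288 0.60808484] [-0.30954001  0.84858919 -0.40196452  0.15001966]
top 57.93996116919465 255.01398968570825 190.93338379546543 [0.01284806 0.         0.         0.         0.        ] [0.45929796 0.11357991 0.93473354] [-0.70510317  0.70864546 -0.02345504  0.01004993]
wrist 62.291949888660646 255.02912057508078 191.04311278288475 [0.01737671 0.         0.         0.         0.        ] [ 0.246234   -0.57963878  0.37457483] [ 0.78700535 -0.5962785  -0.09649676  0.12555042]
{'t': 0.15, 'q': array([-1.47448586e+00,  5.28271307e-01,  1.43361841e+00, -8.73750434e-06,
        1.18138681e+00, -1.78476740e-01]), 'qd': array([-0.00041734, -0.00209815, -0.00537164, -0.00041504, -0.00052488,
        0.00112228]), 'tau': array([ 1.46366703e-03, -4.42742622e+01, -1.78275526e+01, -2.36380338e-04,
        5.60007262e-03, -1.67372582e-05]), 'tcp_pos': array([ 0.16957643, -0.60099742,  0.23854361]), 'tool_rot': array([ 7.97290546e-01, -6.03595126e-01, -5.73356562e-04, -6.16550557e-04]), 'force': array([-0.01280284, -0.10402797, -0.79373534]), 'ft_torque': array([-0.0294796 , -0.00415751,  0.03361588]), 'finger_gap': 0.9998036156523694} 0.008
```

View pics/scene0.png

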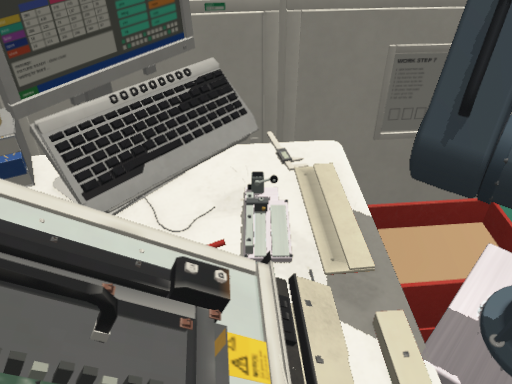

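View pics/top0.png

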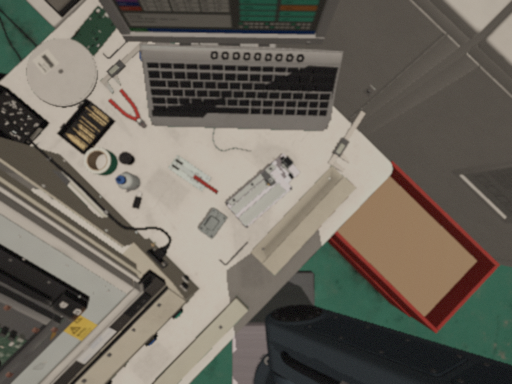

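View pics/wrist0.png

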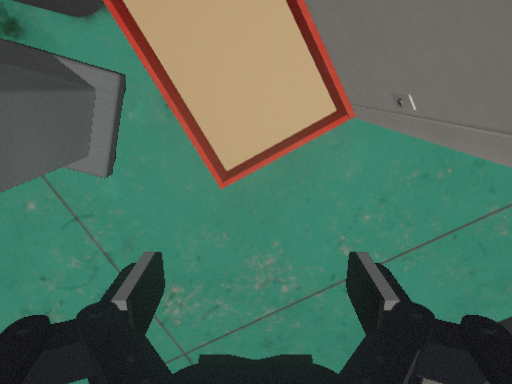

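The scene view shows the fixture near (265,220). In the top view the fixture is near (262,190) and the housing is the small grey part near (212,222). I'll zoom in.

```bash
python3 - <<'E'
from h import *
s=load('top0');im=s['img'][130:280,180:330,::-1]
cv2.imwrite('pics/topz.png',cv2.resize(im,(600,600),interpolation=cv2.INTER_CUBIC))
s2=load('scene0');im=s2['img'][150:300,200:350,::-1]
cv2.imwrite('pics/scz.png',cv2.resize(im,(600,600),interpolation=cv2.INTER_CUBIC))
print(ray(s,[[212,222],[262,190]],0.03))
E
```

```text
[[0.42199006 0.2083536  0.03      ]
 [0.50452464 0.07802986 0.03      ]]
```

View pics/topz.png

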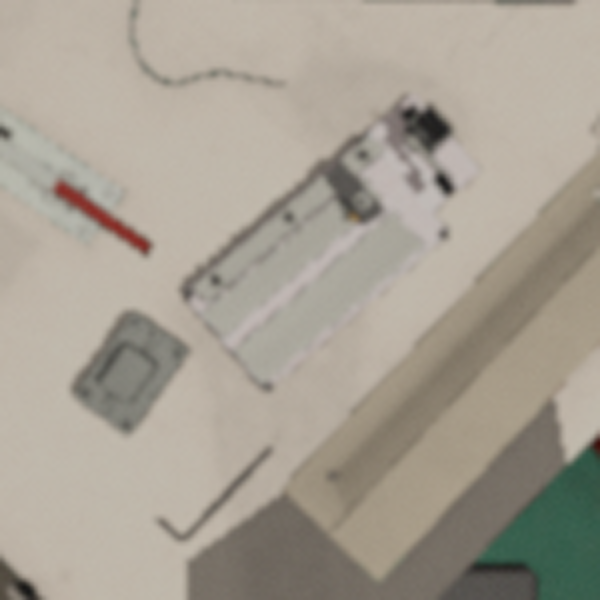

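View pics/scz.png

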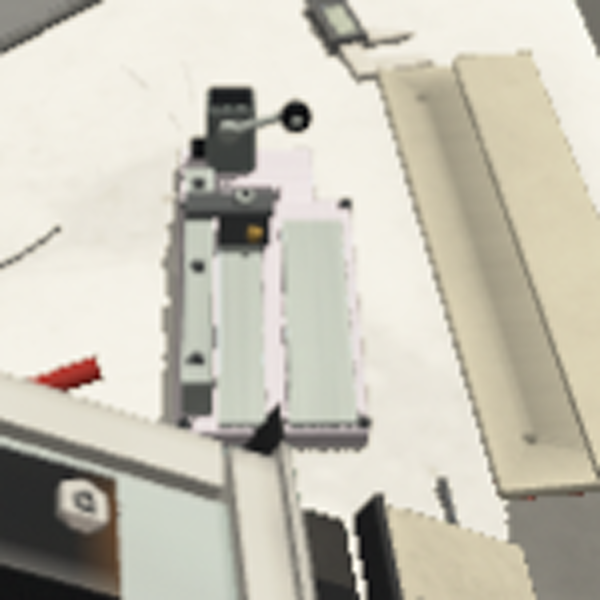

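Top zoom: the housing is at about (130,370)/4+(180,130). The fixture's fence is on its upper-left edge, the stop finger at zoom (350,190), and the roller at zoom (445,185). Next I'll get coarse poses and the tester's extent.

```bash
python3 - <<'E'
from h import *
s=load('top0');s2=load('scene0')
z=lambda p:[[180+a/4-.375,130+b/4-.375] for a,b in p]
c=ray(s,z([[133,310],[190,350],[128,433],[72,388]]),0.024); print('body',c.round(4),c.mean(0))
print(np.linalg.norm(np.roll(c,-1,0)-c,axis=1))
f=ray(s,z([[188,290],[268,387],[445,235]]),0.012);print('plate corners',f)
print(np.linalg.norm(f[0]-f[1]),np.linalg.norm(f[1]-f[2]))
for zz in(0.1,0.15,0.2,0.25,0.3,.35):
    P=ray(s,[[195,292],[152,335],[100,215]],zz); print(zz,P.round(3).tolist(),proj(s2,P).round(0).tolist())
t=manip.sense(); Rt=R.from_quat(t['tool_rot']).as_matrix(); w=load('wrist0')
print('tool axes',Rt.round(3)); print('cam in tool',Rt.T@(np.array(w['origin'])-t['tcp_pos']),(Rt.T@rot(w)).round(3))
E
```

```text
body [[0.4605 0.2067 0.024 ]
 [0.4342 0.1695 0.024 ]
 [0.3805 0.2099 0.024 ]
 [0.41   0.2464 0.024 ]] [0.42130576 0.2081323  0.024     ]
[0.04557464 0.06717623 0.04684158 0.06424385]
plate corners [[4.73608270e-01 1.71528047e-01 1.20000000e-02]
 [4.09106384e-01 1.18705437e-01 1.20000000e-02]
 [5.09419950e-01 1.61393819e-04 1.20000000e-02]]
0.08337098736295816 0.15529166644862571
0.1 [[0.26, 0.241, 0.1], [0.162, 0.341, 0.1], [0.443, 0.466, 0.1]] [[329.0, 313.0], [353.0, 414.0], [109.0, 347.0]]
0.15 [[0.272, 0.233, 0.15], [0.18, 0.327, 0.15], [0.444, 0.445, 0.15]] [[328.0, 280.0], [352.0, 373.0], [114.0, 312.0]]
0.2 [[0.284, 0.226, 0.2], [0.198, 0.314, 0.2], [0.445, 0.424, 0.2]] [[327.0, 246.0], [350.0, 328.0], [119.0, 275.0]]
0.25 [[0.296, 0.218, 0.25], [0.215, 0.3, 0.25], [0.446, 0.403, 0.25]] [[326.0, 208.0], [348.0, 281.0], [125.0, 234.0]]
0.3 [[0.308, 0.21, 0.3], [0.233, 0.286, 0.3], [0.447, 0.382, 0.3]] [[325.0, 168.0], [346.0, 230.0], [132.0, 190.0]]
0.35 [[0.32, 0.203, 0.35], [0.251, 0.273, 0.35], [0.448, 0.361, 0.35]] [[324.0, 124.0], [344.0, 176.0], [139.0, 143.0]]
tool axes [[ 0.271 -0.962 -0.   ]
 [-0.962 -0.271  0.002]
 [-0.002 -0.    -1.   ]]
cam in tool [ 1.77677812e-05 -7.96166894e-02 -1.36008283e-01] [[ 1.    -0.001 -0.001]
 [ 0.001  0.95   0.313]
 [ 0.001 -0.313  0.95 ]]
```

```bash
python3 - <<'E'
from h import *
s=load('top0');im=s['img'][180:384,0:272,::-1]
cv2.imwrite('pics/tt.png',cv2.resize(im,(800,600),interpolation=cv2.INTER_CUBIC))
E
```

```text
(no output)
```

View pics/tt.png

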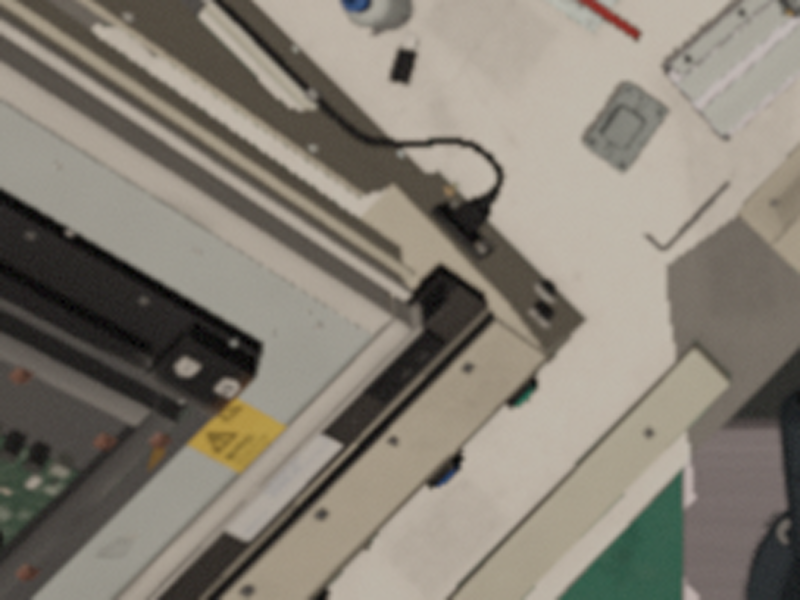

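```bash
python3 - <<'E'
from h import *
s=load('top0');s2=load('scene0')
im=s2['img'][160:384,0:340,::-1]
cv2.imwrite('pics/ts.png',cv2.resize(im,(800,527),interpolation=cv2.INTER_CUBIC))
for zz in(0.05,.1,0.15,0.2,0.25,0.3,.35,.4):
    P=ray(s,[[152,272],[182,299],[167,287]],zz); print(zz,P.round(3).tolist(),proj(s2,P).round(0).tolist())
E
```

```text
0.05 [[0.299, 0.356, 0.05], [0.231, 0.281, 0.05], [0.261, 0.319, 0.05]] [[252.0, 375.0], [327.0, 365.0], [292.0, 372.0]]
0.1 [[0.308, 0.342, 0.1], [0.244, 0.271, 0.1], [0.273, 0.307, 0.1]] [[253.0, 343.0], [326.0, 334.0], [292.0, 340.0]]
0.15 [[0.317, 0.329, 0.15], [0.257, 0.262, 0.15], [0.284, 0.295, 0.15]] [[254.0, 308.0], [326.0, 300.0], [292.0, 305.0]]
0.2 [[0.326, 0.315, 0.2], [0.27, 0.253, 0.2], [0.295, 0.284, 0.2]] [[256.0, 271.0], [325.0, 263.0], [293.0, 268.0]]
0.25 [[0.335, 0.301, 0.25], [0.283, 0.243, 0.25], [0.306, 0.272, 0.25]] [[257.0, 230.0], [324.0, 224.0], [293.0, 228.0]]
0.3 [[0.344, 0.288, 0.3], [0.296, 0.234, 0.3], [0.317, 0.261, 0.3]] [[259.0, 187.0], [323.0, 181.0], [293.0, 185.0]]
0.35 [[0.353, 0.274, 0.35], [0.309, 0.224, 0.35], [0.328, 0.249, 0.35]] [[260.0, 140.0], [322.0, 135.0], [293.0, 138.0]]
0.4 [[0.362, 0.26, 0.4], [0.321, 0.215, 0.4], [0.34, 0.237, 0.4]] [[262.0, 90.0], [321.0, 86.0], [294.0, 88.0]]
```

View pics/ts.png

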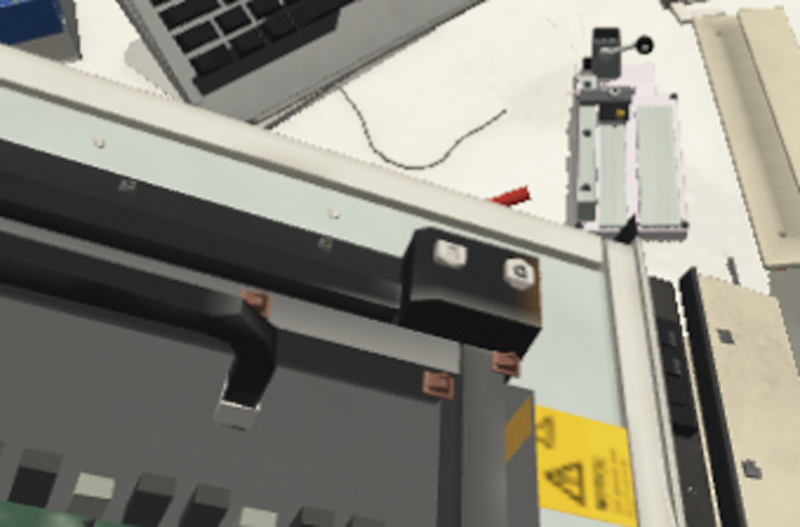

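The tester's top corner is at about (0.33,0.31,0.21). The housing is near (0.421,0.208) at yaw ~53°, and the fixture's yaw is ~40°. Now I'll swing to a viewing pose.

Emit:
move_arm([
  [[-0.015, -0.035, -0.01, 5], [-0.03, -0.07, -0.02, 10], [-0.05, -0.105, -0.03, 15], [-0.067, -0.14, -0.04, 20], [-0.083, -0.175, -0.05, 25], [-0.1, -0.21, -0.05, 30], [-0.12, -0.245, -0.05, 35], [-0.135, -0.28, -0.05, 40], [-0.15, -0.31, -0.05, 45], [-0.165, -0.337, -0.05, 50], [-0.2, -0.352, -0.05, 54], [-0.235, -0.367, -0.05, 58], [-0.27, -0.382, -0.05, 60], [-0.305, -0.397, -0.05, 60], [-0.34, -0.412, -0.05, 60], [-0.375, -0.428, -0.05, 60], [-0.41, -0.443, -0.05, 60], [-0.445, -0.459, -0.04, 60], [-0.475, -0.472, -0.03, 60], [-0.5, -0.482, -0.02, 60]],
])

```text
t: 1.82
tcp_pos: [0.4977, 0.0135, 0.2593]
tool_rot: [-0.389, 0.921, 0.001, 0.001]
force: [0.4, -0.7, 0.9]
finger_gap: 1.005
```

Emit:
move_arm([
  [[0, 0, 0, 0], [0, 0, 0, 0]],
])

```text
t: 1.98
tcp_pos: [0.4969, 0.0151, 0.2586]
tool_rot: [-0.391, 0.92, 0.001, -0.0]
force: [-0.3, -1.3, 0.5]
finger_gap: 0.996
```

```bash
python3 - <<'E'
from h import *
s=snap('wrist','w1'); t=manip.sense(); print(t['t'],t['tcp_pos'],t['q'],t['force'])
cv2.imwrite('pics/w1z.png',cv2.resize(s['img'][:,:,::-1],(800,600),interpolation=cv2.INTER_CUBIC))
E
```

```text
2.0333 [0.49752614 0.01382747 0.25909918] [-1.98035000e-01  3.30726896e-01  1.72159876e+00  1.72711685e-03
  1.08987446e+00  2.14118939e+00] [ 0.42579521 -0.62619161  0.56468389]
```

View pics/w1z.png

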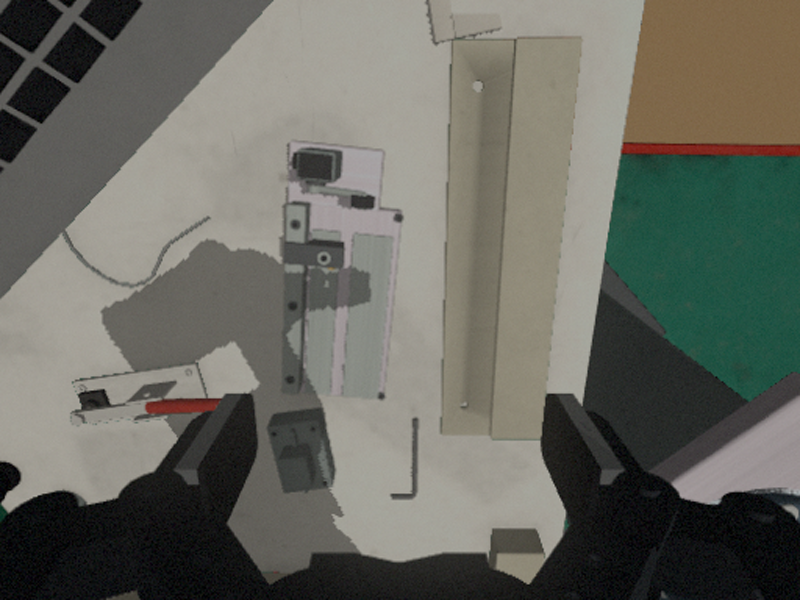

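The view shows the fixture upright at columns 285–400, rows 140–400 (800-wide picture). The fence is on the left, the stop finger at (320,255), the roller at (362,202), and the housing at (300,450). I'll zoom in to measure.

```bash
python3 - <<'E'
from h import *
s=load('w1'); im=s['img'][:,:,::-1]
a=im[85:185,165:265]; cv2.imwrite('pics/a.png',cv2.resize(a,(600,600),interpolation=cv2.INTER_CUBIC))
b=im[160:320,160:280]; cv2.imwrite('pics/b.png',cv2.resize(b,(450,600),interpolation=cv2.INTER_CUBIC))
E
```

```text
(no output)
```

View pics/a.png

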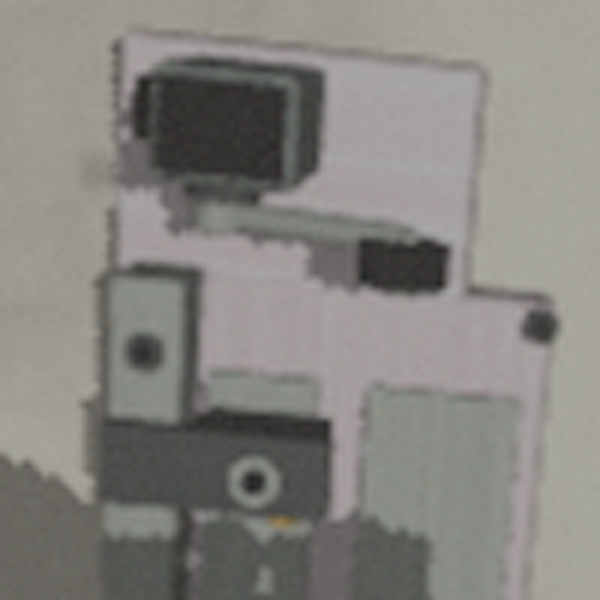

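View pics/b.png

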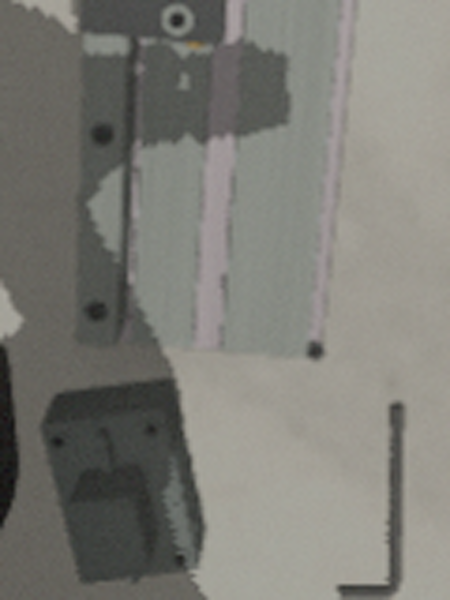

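```bash
cat > fix.py <<'E'
from h import *
from scipy.optimize import least_squares
def fit(W,F):
    W=np.array(W)[:,:2];F=np.array(F)
    f=lambda p:((F@np.array([[np.cos(p[2]),np.sin(p[2])],[-np.sin(p[2]),np.cos(p[2])]])+p[:2])-W).ravel()
    r=least_squares(f,[.5,.08,.7],loss='soft_l1',f_scale=.002); return r.x,r.fun.reshape(-1,2)
def tofix(p,W):
    d=np.array(W)[:,:2]-p[:2]; c,s=np.cos(p[2]),np.sin(p[2]); return np.c_[d@[c,s],d@[-s,c]]
E
python3 - <<'E'
from fix import *
s=load('w1')
A=lambda u,v:[165+(u+.5)/6-.5,85+(v+.5)/6-.5]
B=lambda u,v:[160+(u+.5)/3.75-.5,160+(v+.5)/3.75-.5]
L=[(A(125,38),.012,48,-127),(A(485,68),.012,-22,-127),(A(550,298),.012,-40,-84),(A(198,268),.033,30,-84),(B(122,342),.033,30,70),
(B(193,347),.015,6,78),(B(219,350),.015,-4,78),(A(372,385),.015,-4,-64),(A(518,400),.015,-35,-64)]
W=[ray(s,[u],z)[0] for u,z,_,_ in L]; F=[[x/1e3,y/1e3] for _,_,x,y in L]
p,r=fit(W,F); print(p,np.degrees(p[2])); print((tofix(p,W)*1e3-np.array(F)*1e3).round(1))
np.save('p1.npy',p)
st=tofix(p,ray(s,[A(102,500),A(180,508),A(330,518)],.039))*1e3; print('stop',st)
print('roller top',tofix(p,ray(s,[A(403,265)],.062))*1e3)
h=ray(s,[B(40,425),B(165,380),B(205,530)],.024); print(h) 
h=ray(s,[B(43,428),B(168,415),B(200,560),B(80,582)],.024); print(h, h.mean(0)); print(np.linalg.norm(np.roll(h,-1,0)-h,axis=1))
E
```

```text
[0.48825587 0.08581298 0.70302794] 40.28053411194158
[[-0.8  1.7]
 [ 0.3  0.3]
 [ 1.5 -0.3]
 [-1.9 -2.3]
 [-1.5 -1.7]
 [ 0.1  0.2]
 [ 0.8  0.5]
 [-0.6  0.1]
 [ 0.9  0.2]]
stop [[ 43.55906336 -41.326246  ]
 [ 28.63216254 -41.23449723]
 [ -0.14899062 -42.12332413]]
roller top [[-11.87458391 -94.65930464]]
[[0.46144091 0.20694973 0.024     ]
 [0.44285416 0.16151018 0.024     ]
 [0.38951872 0.19688492 0.024     ]]
[[0.45987636 0.2071128  0.024     ]
 [0.43240385 0.1711124  0.024     ]
 [0.38163599 0.20782237 0.024     ]
 [0.40615356 0.24726325 0.024     ]] [0.42001744 0.2083277  0.024     ]
[0.0452854  0.0626498  0.04644022 0.06706861]
```

```bash
cat >> h.py <<'E'
def go(x,y,z,yaw=None):
    t=manip.sense(); Rt=R.from_quat(t['tool_rot']).as_matrix(); d=Rt.T@(np.array([x,y,z])-t['tcp_pos'])
    cy=np.degrees(np.arctan2(Rt[1,0],Rt[0,0])); tu=0 if yaw is None else (cy-yaw+180)%360-180
    print('delta',d.round(4),'turn',round(tu,2),'yaw now',round(cy,2),'rows',np.linalg.norm(d)/.0417)
E
python3 -c "
from h import *
go(.4205,.208,.15,-127)"
```

```text
delta [-0.0858  0.1903  0.1094] turn -7.07 yaw now -134.07 rows 5.651471193259996
```

Emit:
move_arm([
  [[-0.012, 0.027, 0.01, -1], [-0.028, 0.062, 0.03, -3], [-0.042, 0.095, 0.05, -5], [-0.058, 0.128, 0.07, -7], [-0.072, 0.16, 0.09, -7], [-0.08, 0.178, 0.1, -7], [-0.086, 0.19, 0.109, -7], [-0.086, 0.19, 0.109, -7], [-0.086, 0.19, 0.109, -7]],
])

```text
t: 2.78
tcp_pos: [0.4216, 0.2073, 0.1505]
tool_rot: [-0.446, 0.895, 0.001, 0.0]
force: [-0.0, 0.1, 1.2]
finger_gap: 1.001
```

```bash
python3 - <<'E'
from h import *
s=snap('wrist','w2'); t=manip.sense(); print(t['t'],t['tcp_pos'],t['q'],t['force'])
cv2.imwrite('pics/w2z.png',cv2.resize(s['img'][:,:,::-1],(800,600),interpolation=cv2.INTER_CUBIC))
E
```

```text
2.8333 [0.42219424 0.20696205 0.15094574] [2.16743667e-01 4.65941265e-01 1.90167619e+00 1.62112423e-03
 7.72376949e-01 2.43441033e+00] [-0.14937837 -0.44185317  0.46619466]
```

View pics/w2z.png

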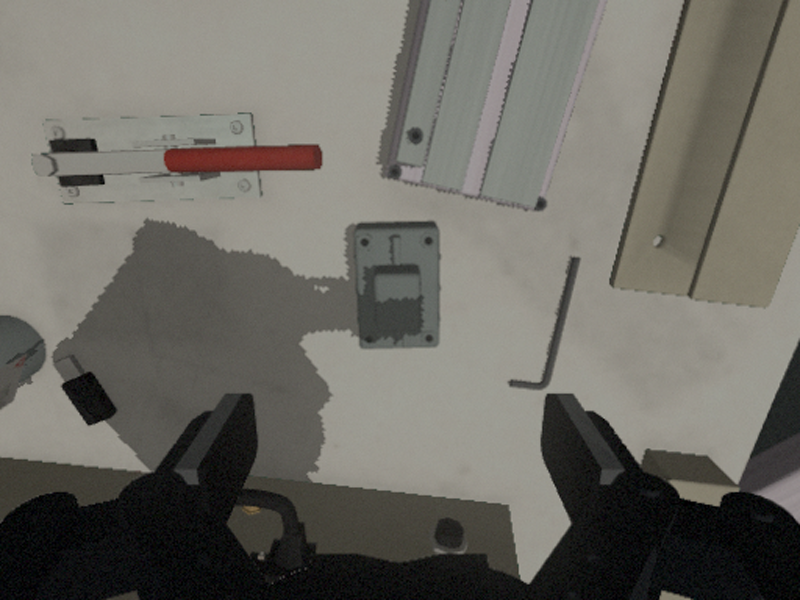

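The housing is clear, with its body corners at about (355,225), (438,222), (440,347), (360,348). It's nearly aligned with the jaws.

```bash
python3 - <<'E'
from h import *
s=load('w2'); im=s['img'][:,:,::-1]
b=im[130:235,215:295]; cv2.imwrite('pics/c.png',cv2.resize(b,(450,590),interpolation=cv2.INTER_CUBIC))
E
```

```text
(no output)
```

View pics/c.png

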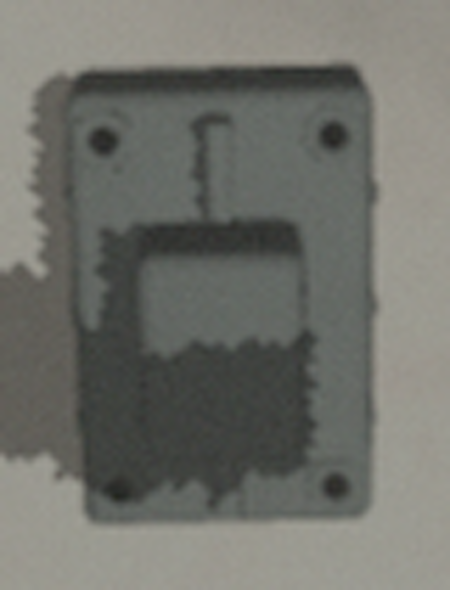

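```bash
python3 - <<'E'
from h import *
s=load('w2')
C=lambda u,v:[215+(u+.5)/5.625-.5,130+(v+.5)/5.619-.5]
h=ray(s,[C(72,98),C(370,95),C(371,519),C(87,521)],.024); print(h.round(4),h.mean(0)); e=np.roll(h,-1,0)-h; print(np.linalg.norm(e,axis=1),np.degrees(np.arctan2(e[:,1],e[:,0])))
h4=ray(s,[C(104,140),C(333,134),C(335,486),C(121,489)],.024); print('holes',h4.mean(0));e=np.roll(h4,-1,0)-h4; print(np.linalg.norm(e,axis=1),np.degrees(np.arctan2(e[:,1],e[:,0])))
l=ray(s,[C(140,257),C(298,254)],.046); print('lug edge',l, np.linalg.norm(l[0]-l[1]))
c=(h.mean(0)+h4.mean(0))/2
go(c[0],c[1],.036)
E
```

```text
[[0.4606 0.2061 0.024 ]
 [0.4343 0.1707 0.024 ]
 [0.3788 0.2104 0.024 ]
 [0.4059 0.2468 0.024 ]] [0.41989625 0.20847706 0.024     ]
[0.04407201 0.06831383 0.04541232 0.0682099 ] [-126.53170766  144.4411165    53.34928408  -36.68321522]
holes [0.41987974 0.20882897 0.024     ]
[0.03412863 0.05675355 0.03401434 0.05637627] [-125.58753449  144.25475272   53.77727821  -35.62802526]
lug edge [[0.43945123 0.20847835 0.046     ]
 [0.42650282 0.19064125 0.046     ]] 0.022041407058431665
delta [0.0003 0.0029 0.1149] turn 0 yaw now -127.13 rows 2.7573455594900094
```

Emit:
move_arm([
  [[0, 0.002, 0.03, -1], [0, 0.003, 0.06, -1], [0, 0.003, 0.085, -1], [0, 0.003, 0.1, -1], [0, 0.003, 0.11, -1], [0, 0.003, 0.1145, -1], [0, 0.003, 0.1145, -1], [0, 0.003, 0.1145, -1]],
], gripper=1.0)

```text
t: 3.5
tcp_pos: [0.421, 0.2086, 0.0371]
tool_rot: [-0.453, 0.892, 0.0, 0.002]
force: [0.1, -0.0, 0.4]
finger_gap: 0.998
```

```bash
python3 - <<'E'
from h import *
t=manip.sense(); print(t['t'],t['tcp_pos'],t['q'],t['force']); go(.4199,.2087,.036,-126.2)
E
```

```text
3.5 [0.42098301 0.20861451 0.03712565] [2.20878533e-01 6.94417969e-01 1.96825438e+00 2.37827334e-03
 4.75680583e-01 2.42104183e+00] [ 0.05632609 -0.03850959  0.43357192]
delta [0.0006 0.0009 0.0011] turn 0.02 yaw now -126.18 rows 0.037515271339820584
```

Close gently.

Emit:
move_arm([
  [[0.0005, 0.001, 0.001, 0], [0.0005, 0.001, 0.001, 0], [0.0005, 0.001, 0.001, 0], [0.0005, 0.001, 0.001, 0], [0.0005, 0.001, 0.001, 0], [0.0005, 0.001, 0.001, 0], [0.0005, 0.001, 0.001, 0], [0.0005, 0.001, 0.001, 0], [0.0005, 0.001, 0.001, 0], [0.0005, 0.001, 0.001, 0]],
], gripper=0.0, squeeze=40)

```text
t: 4.33
tcp_pos: [0.4202, 0.209, 0.0366]
tool_rot: [-0.453, 0.892, 0.0, 0.002]
force: [0.2, 1.4, 6.4]
finger_gap: 0.266
```

```bash
python3 - <<'E'
from h import *
s=snap('wrist','w3'); t=manip.sense(); print(t['t'],t['tcp_pos'],t['force'],t['ft_torque'],t['finger_gap'])
cv2.imwrite('pics/w3z.png',cv2.resize(s['img'][:,:,::-1],(800,600),interpolation=cv2.INTER_CUBIC))
E
```

```text
4.3833 [0.42016125 0.20896988 0.03660131] [-0.02897532  1.1829697   5.30729295] [-0.04452524  0.14585015  0.00897888] 0.26773397337331883
```

View pics/w3z.png

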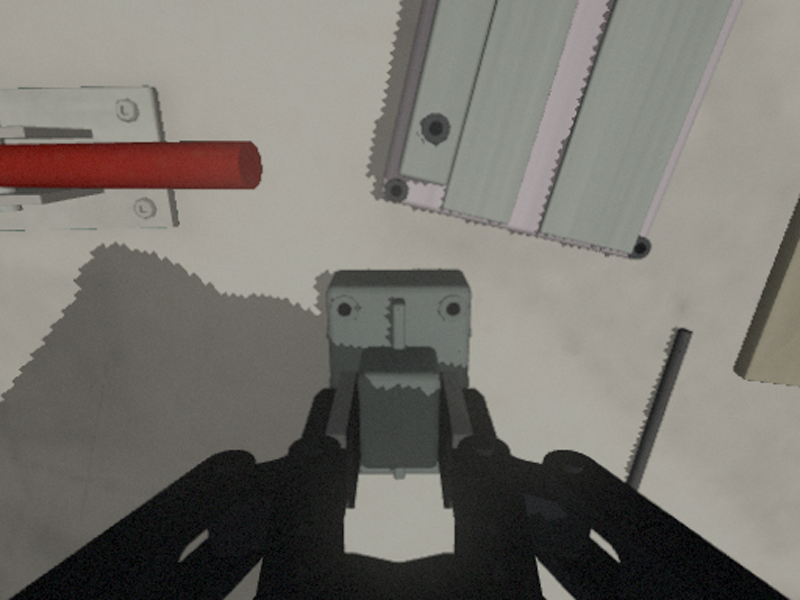

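Grip is good: the opening is about 23 mm, which matches the lug. The small upward force means the tips are touching the body top. Lift.

Emit:
move_arm([
  [[0, 0, -0.01, 0], [0, 0, -0.03, 0], [0, 0, -0.055, 0], [0, 0, -0.075, 0], [0, 0, -0.085, 0], [0, 0, -0.085, 0], [0, 0, -0.085, 0], [0, 0, -0.085, 0]],
])

```text
t: 5.05
tcp_pos: [0.419, 0.2086, 0.1211]
tool_rot: [-0.453, 0.892, 0.0, 0.001]
force: [-0.3, 0.0, -2.6]
finger_gap: 0.269
```

```bash
python3 - <<'E'
from fix import *
s=snap('wrist','w4'); t=manip.sense(); print(t['t'],t['tcp_pos'],t['force'],t['finger_gap'])
cv2.imwrite('pics/w4z.png',cv2.resize(s['img'][:,:,::-1],(800,600),interpolation=cv2.INTER_CUBIC))
p=np.load('p1.npy'); c,q=np.cos(p[2]),np.sin(p[2]); x,y=-.010,.022
w=p[:2]+[c*x-q*y,q*x+c*y]; print(w); go(w[0],w[1],.085,np.degrees(p[2])-180)
E
```

```text
5.1 [0.41892374 0.20858392 0.12079166] [-0.44019664 -0.04739401 -2.08277036] 0.2737468363034103
[0.46640332 0.09613121]
delta [ 0.0628 -0.1047  0.0357] turn 13.54 yaw now -126.18 rows 3.050465851793232
```

View pics/w4z.png

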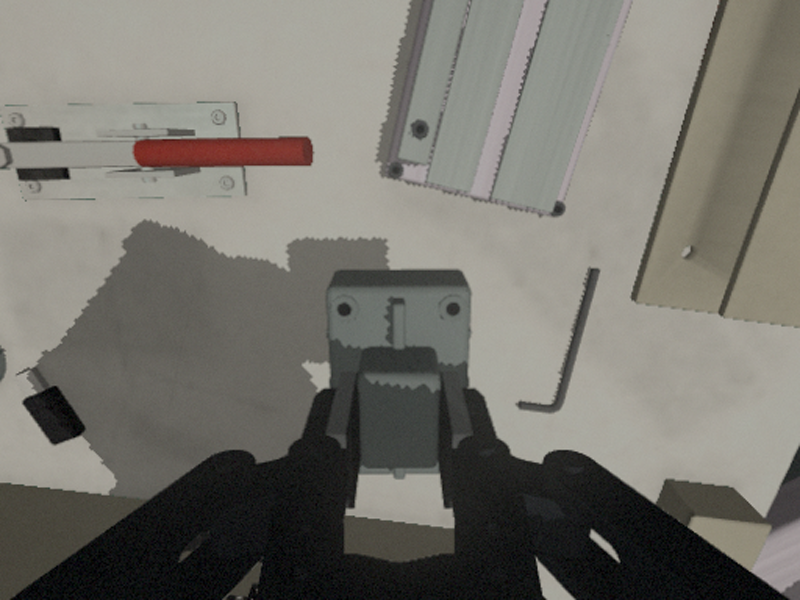

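The housing is held level and aligned with the jaws, its holes at (343,310) and (453,310). Move over the strips.

Emit:
move_arm([
  [[0.008, -0.013, 0, 3], [0.02, -0.033, 0, 7], [0.034, -0.057, 0, 11], [0.048, -0.08, 0.01, 13.5], [0.058, -0.096, 0.02, 13.5], [0.063, -0.105, 0.03, 13.5], [0.063, -0.105, 0.035, 13.5], [0.063, -0.105, 0.035, 13.5], [0.063, -0.105, 0.035, 13.5]],
])

```text
t: 5.85
tcp_pos: [0.4651, 0.0966, 0.0849]
tool_rot: [-0.345, 0.939, 0.001, -0.001]
force: [-1.1, -0.0, -1.7]
finger_gap: 0.27
```

```bash
python3 - <<'E'
from fix import *
s=snap('wrist','w5'); t=manip.sense(); print(t['t'],t['tcp_pos'],t['force'],t['finger_gap'])
cv2.imwrite('pics/w5z.png',cv2.resize(s['img'][:,:,::-1],(800,600),interpolation=cv2.INTER_CUBIC))
p=np.load('p1.npy'); print(tofix(p,[t['tcp_pos']])*1e3); go(0,0,0,np.degrees(p[2])-180)
E
```

```text
5.9 [0.46543611 0.09679802 0.0853937 ] [-0.27499449 -0.14704067 -2.32049415] 0.27626017834176547
[[-10.30675665  23.1340345 ]]
delta [0.4173 0.2278 0.0854] turn 0.11 yaw now -139.61 rows 11.582825963333699
```

View pics/w5z.png

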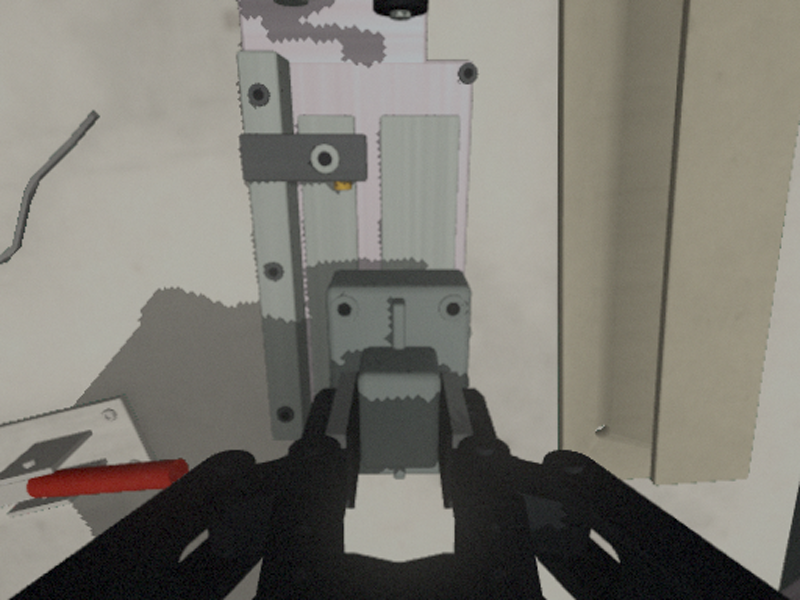

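The fixture is seen close up: the fence top runs from (285,60) to (302,435), the stop face edge is at row ~181, and the strip ends are at row 115. I'll re-measure the fixture and the stop from this view.

```bash
python3 - <<'E'
from fix import *
s=load('w5'); im=s['img'][:,:,::-1]
cv2.imwrite('pics/d.png',cv2.resize(im[25:145,145:305],(800,600),interpolation=cv2.INTER_CUBIC))
cv2.imwrite('pics/e.png',cv2.resize(im[165:290,145:305],(800,625),interpolation=cv2.INTER_CUBIC)[:600])
E
```

```text
(no output)
```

View pics/d.png

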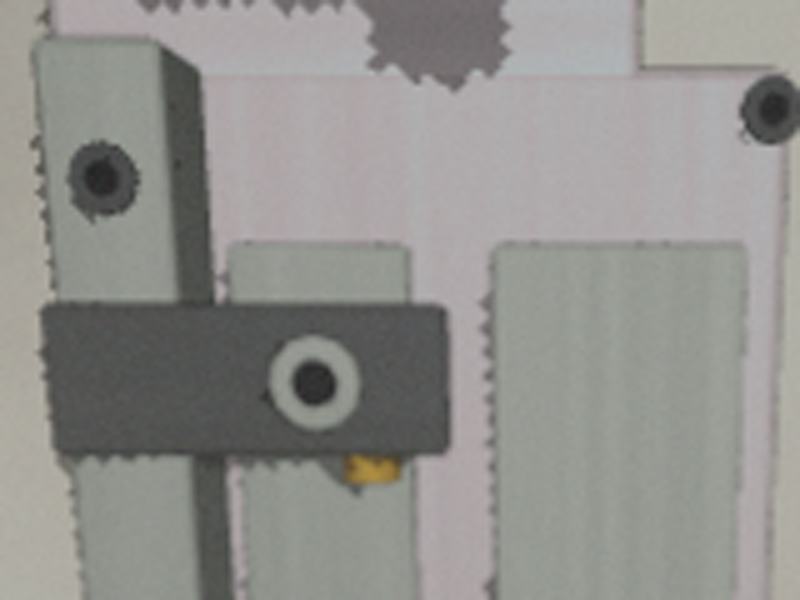

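View pics/e.png

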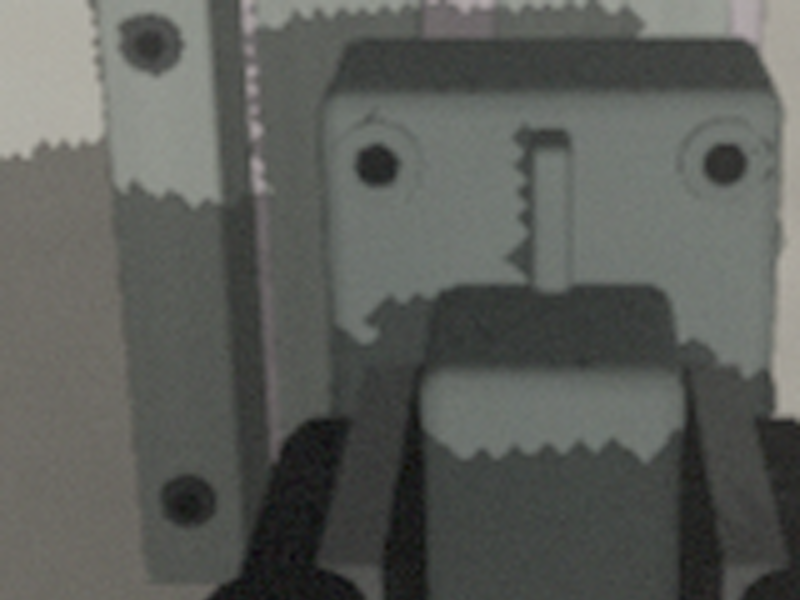

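```bash
python3 - <<'E'
from fix import *
s=load('w5'); t=manip.sense()
D=lambda u,v:[145+(u+.5)/5-.5,25+(v+.5)/5-.5]
E=lambda u,v:[145+(u+.5)/5-.5,165+(v+.5)/5-.5]
L=[(D(161,40),.033,30,-84),(E(243,583),.033,30,70),(D(409,243),.015,6,-64),(D(494,243),.015,-4,-64),(D(745,243),.015,-35,-64),(D(203,74),.012,30,-84)]
W=[ray(s,[u],z)[0] for u,z,_,_ in L]; F=[[x/1e3,y/1e3] for _,_,x,y in L]
p,r=fit(W,F); print(p,np.degrees(p[2])); print((tofix(p,W)*1e3-np.array(F)*1e3).round(1)); np.save('p2.npy',p)
fl=tofix(p,ray(s,[D(176,200),E(210,50),E(217,200),E(232,420)],.033))*1e3;print('fence edge',fl.round(1))
st=tofix(p,ray(s,[D(60,455),D(200,455),D(445,455)],.039))*1e3; print('stop',st.round(1))
hz=t['tcp_pos'][2]-.0366+.024
h=ray(s,[E(328,97),E(779,97),E(333,420)],hz); print('house edge',tofix(p,h)*1e3)
print('holes',tofix(p,ray(s,[E(377,165),E(725,165)],hz))*1e3)
print('tcp',tofix(p,[t['tcp_pos']])*1e3,tofix(np.load('p1.npy'),[t['tcp_pos']])*1e3)
E
```

```text
[0.48836185 0.08628548 0.69990694] 40.10171367185319
[[ 0.1  0.2]
 [ 0.4  0.3]
 [-0.2 -0.4]
 [-0.5 -0.4]
 [ 0.1 -0.5]
 [ 0.1  0.9]]
fence edge [[ 29.7 -68.1]
 [ 30.1  -5.6]
 [ 30.5  14.1]
 [ 30.5  45.2]]
stop [[ 43.3 -41.3]
 [ 27.7 -41.4]
 [  0.3 -41.5]]
house edge [[ 10.09142121 -11.9159019 ]
 [-33.8638126  -12.06687547]
 [ 11.01367153  23.38268513]]
holes [[  5.53941774  -4.89684798]
 [-28.86903384  -5.01579049]]
tcp [[-10.76433     22.80860351]] [[-10.30675665  23.1340345 ]]
```

The fit is good (residuals ≤0.9 mm): fixture yaw 40.1°, stop face at y ≈ −41.4 mm, and the housing aligned within 0.3°. Lower it.

Emit:
move_arm([
  [[0, 0, 0.008, 0.3], [0, 0, 0.018, 0.3], [0, 0, 0.025, 0.3], [0, 0, 0.029, 0.3], [0, 0, 0.031, 0.3], [0, 0, 0.031, 0.3], [0, 0, 0.031, 0.3]],
])

```text
t: 6.48
tcp_pos: [0.4655, 0.097, 0.0544]
tool_rot: [-0.343, 0.939, 0.001, 0.0]
force: [0.0, 1.0, -2.8]
finger_gap: 0.271
```

Emit:
move_arm([
  [[0, 0, 0.0005, 0], [0, 0, 0.001, 0], [0, 0, 0.0015, 0], [0, 0, 0.002, 0], [0, 0, 0.0025, 0], [0, 0, 0.003, 0]],
])

```text
t: 6.98
tcp_pos: [0.4655, 0.0971, 0.0516]
tool_rot: [-0.343, 0.939, 0.001, 0.0]
force: [-0.5, 1.2, 5.2]
finger_gap: 0.275
```

```bash
python3 - <<'E'
from fix import *
t=manip.sense(); print(t['t'],t['tcp_pos'],t['force'],t['ft_torque'],tofix(np.load('p2.npy'),[t['tcp_pos']])*1e3)
E
```

```text
6.9833 [0.46552722 0.09707768 0.05156323] [-0.4696168   1.15628153  5.18195189] [ 0.04972799  0.12918926 -0.01422543] [[-10.51449436  22.96382491]]
```

Contact comes at the expected height. Press firmly.

Emit:
move_arm([
  [[0, 0, 0.0005, 0], [0, 0, 0.001, 0], [0, 0, 0.0015, 0], [0, 0, 0.0015, 0], [0, 0, 0.0015, 0]],
])

```text
t: 7.4
tcp_pos: [0.4655, 0.0971, 0.0515]
tool_rot: [-0.343, 0.939, 0.001, 0.001]
force: [-2.4, -0.5, 12.6]
finger_gap: 0.273
```

```bash
python3 - <<'E'
from fix import *
t=manip.sense(); print(t['t'],t['tcp_pos'],t['force'],t['ft_torque'],t['finger_gap'],tofix(np.load('p2.npy'),[t['tcp_pos']])*1e3)
E
```

```text
7.4 [0.46553772 0.09709367 0.05152718] [-2.40140905 -0.53163007 12.6404773 ] [-0.14313346  0.51241579 -0.02691179] 0.2734179654161188 [[-10.49616549  22.96929602]]
```

Emit:
move_arm([
  [[0, 0, 0.002, 0], [0, 0, 0.003, 0], [0, 0, 0.004, 0], [0, 0, 0.004, 0], [0, 0, 0.004, 0], [0, 0, 0.004, 0]],
])

```text
t: 7.9
tcp_pos: [0.4655, 0.0971, 0.0514]
tool_rot: [-0.343, 0.939, 0.0, 0.002]
force: [-5.7, 0.0, 37.4]
finger_gap: 0.266
```

```bash
python3 - <<'E'
from fix import *
t=manip.sense(); print(t['t'],t['tcp_pos'],t['force'],t['ft_torque'],t['finger_gap'],tofix(np.load('p2.npy'),[t['tcp_pos']])*1e3)
E
```

```text
7.9 [0.46554891 0.09710551 0.0514234 ] [-5.74087050e+00  9.37788381e-03  3.74288805e+01] [-0.28017525  1.20799777 -0.12043845] 0.2659662881441897 [[-10.47998246  22.97114154]]
```

Pressed with about 37 N. Ease off and slide toward the fence (tool −x).

Emit:
move_arm([
  [[0, 0, 0, 0], [0, 0, 0, 0], [-0.002, 0, 0, 0], [-0.005, 0, 0, 0], [-0.008, 0, 0, 0], [-0.011, 0, 0, 0], [-0.013, 0, 0, 0], [-0.014, 0, 0, 0], [-0.0145, 0, 0, 0], [-0.0145, 0, 0, 0]],
])

```text
t: 8.73
tcp_pos: [0.4733, 0.1056, 0.0516]
tool_rot: [-0.344, 0.939, 0.001, -0.002]
force: [-6.5, -7.0, 12.8]
finger_gap: 0.265
```

```bash
python3 - <<'E'
from fix import *
t=manip.sense(); Rt=R.from_quat(t['tool_rot']).as_matrix();print(t['t'],t['tcp_pos'],'F tool',Rt.T@t['force'],t['ft_torque'],t['finger_gap'],tofix(np.load('p2.npy'),[t['tcp_pos']])*1e3)
E
```

```text
8.7333 [0.4733136  0.10559238 0.05155762] F tool [  9.56605817  -1.11083711 -12.73225054] [-1.13312559  1.03817436 -0.01485778] 0.26539189976924865 [[ 0.92603769 24.46116702]]
```

Emit:
move_arm([
  [[0, 0, -0.0008, 0], [0, 0, -0.0008, 0], [0, 0, -0.0008, 0]],
])

```text
t: 8.98
tcp_pos: [0.4731, 0.1057, 0.0517]
tool_rot: [-0.344, 0.939, 0.001, -0.003]
force: [-1.3, -1.1, -1.6]
finger_gap: 0.267
```

```bash
cat > st.py <<'E'
from fix import *
t=manip.sense(); Rt=R.from_quat(t['tool_rot']).as_matrix();print(round(t['t'],2),'z',t['tcp_pos'][2].round(4),'F tool',(Rt.T@t['force']).round(2),'T tool',(Rt.T@t['ft_torque']).round(3),t['finger_gap'].round(3),'fix',(tofix(np.load('p2.npy'),[t['tcp_pos']])*1e3).round(2),'yaw',np.degrees(np.arctan2(Rt[1,0],Rt[0,0])).round(2))
E
python3 st.py
```

```text
Traceback (most recent call last):
  File "st.py", line 2, in <module>
    t=manip.sense(); Rt=R.from_quat(t['tool_rot']).as_matrix();print(round(t['t'],2),'z',t['tcp_pos'][2].round(4),'F tool',(Rt.T@t['force']).round(2),'T tool',(Rt.T@t['ft_torque']).round(3),t['finger_gap'].round(3),'fix',(tofix(np.load('p2.npy'),[t['tcp_pos']])*1e3).round(2),'yaw',np.degrees(np.arctan2(Rt[1,0],Rt[0,0])).round(2))
                                                                                                                                                                                              ^^^^^^^^^^^^^^^^^^^^^
AttributeError: 'float' object has no attribute 'round'
```

```bash
sed -i "s/t\['finger_gap'\].round(3)/round(t['finger_gap'],3)/" st.py; python3 st.py
```

```text
8.98 z 0.0517 F tool [ 1.69 -0.    1.65] T tool [0.041 0.164 0.032] 0.267 fix [[ 0.82 24.65]] yaw -139.79
```

Emit:
move_arm([
  [[-0.001, 0, 0, 0], [-0.002, 0, 0, 0], [-0.003, 0, 0, 0], [-0.004, 0, 0, 0], [-0.0045, 0, 0, 0], [-0.005, 0, 0, 0]],
], squeeze=25)

```text
t: 9.48
tcp_pos: [0.4765, 0.109, 0.0516]
tool_rot: [-0.344, 0.939, 0.001, -0.003]
force: [-2.2, -1.9, 3.7]
finger_gap: 0.269
```

```bash
python3 st.py
```

```text
9.48 z 0.0516 F tool [ 2.91  0.02 -3.71] T tool [0.071 0.583 0.113] 0.269 fix [[ 5.59 25.  ]] yaw -139.78
```

Emit:
move_arm([
  [[-0.0005, 0, -0.0003, 0], [-0.001, 0, -0.0003, 0], [-0.0015, 0, -0.0003, 0], [-0.002, 0, -0.0003, 0]],
])

```text
t: 9.82
tcp_pos: [0.478, 0.11, 0.0517]
tool_rot: [-0.344, 0.939, 0.001, -0.004]
force: [-2.0, -4.8, 0.7]
finger_gap: 0.268
```

```bash
python3 st.py
```

```text
9.82 z 0.0517 F tool [ 4.66 -2.36 -0.69] T tool [0.473 0.805 0.162] 0.268 fix [[ 7.38 24.82]] yaw -139.76
```

Emit:
move_arm([
  [[-0.0005, 0, 0, 0], [-0.001, 0, 0, 0], [-0.0015, 0, 0, 0], [-0.0015, 0, 0, 0]],
])

```text
t: 10.15
tcp_pos: [0.4781, 0.1101, 0.0517]
tool_rot: [-0.344, 0.939, 0.001, -0.005]
force: [-4.0, -8.0, 2.3]
finger_gap: 0.268
```

```bash
python3 st.py
```

```text
10.15 z 0.0517 F tool [ 8.26 -3.49 -2.22] T tool [0.663 1.213 0.17 ] 0.268 fix [[ 7.47 24.87]] yaw -139.73
```

```bash
python3 - <<'E'
from fix import *
s=snap('wrist','w6')
cv2.imwrite('pics/w6z.png',cv2.resize(s['img'][100:350,140:340,::-1],(640,800),interpolation=cv2.INTER_CUBIC)[:600])
E
```

```text
(no output)
```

View pics/w6z.png

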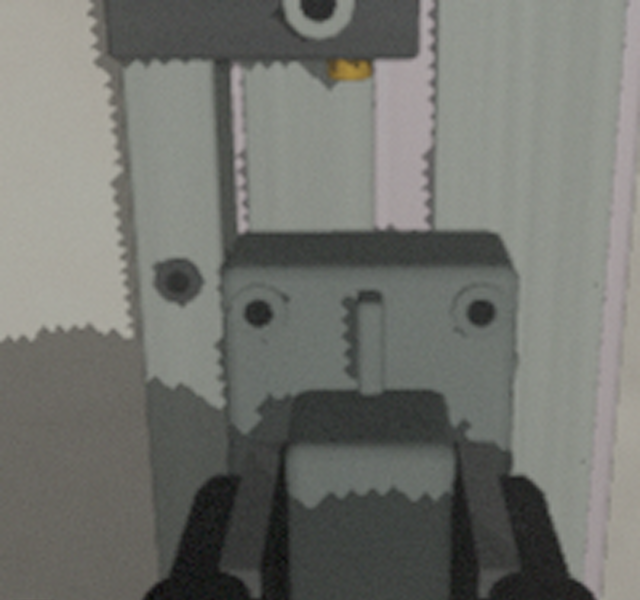

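The housing edge lies along the fence at column ~228. To let it square itself I'll loosen the jaws a little and nudge the lug with one pad.

Emit:
move_arm([
  [[0, 0, 0, 0], [0, 0, 0, 0], [0, 0, 0, 0], [0, 0, 0, 0]],
], gripper=0.33)

```text
t: 10.53
tcp_pos: [0.4789, 0.1104, 0.0518]
tool_rot: [-0.344, 0.939, 0.001, -0.004]
force: [0.0, 0.2, 0.5]
finger_gap: 0.332
```

```bash
python3 st.py
```

```text
10.53 z 0.0518 F tool [-0.14  0.12 -0.52] T tool [ 0.052 -0.023 -0.008] 0.332 fix [[ 8.32 24.57]] yaw -139.73
```

Emit:
move_arm([
  [[-0.0006, 0, 0, 0], [-0.0012, 0, 0, 0], [-0.0018, 0, 0, 0], [-0.0024, 0, 0, 0], [-0.003, 0, 0, 0]],
])

```text
t: 10.95
tcp_pos: [0.4798, 0.1115, 0.0519]
tool_rot: [-0.345, 0.939, 0.001, -0.006]
force: [-4.2, -8.2, 4.9]
finger_gap: 0.332
```

```bash
python3 st.py
```

```text
10.95 z 0.0519 F tool [ 8.55 -3.5  -4.85] T tool [ 0.627  1.316 -0.045] 0.332 fix [[ 9.71 24.83]] yaw -139.63
```

Fx is 8.5 N with almost no yaw torque, so it's flush. Re-centre and regrip lightly.

Emit:
move_arm([
  [[0.001, 0, 0, 0], [0.0023, 0, 0, 0], [0.0023, 0, 0, 0], [0.0023, 0, 0, 0]],
])

```text
t: 11.28
tcp_pos: [0.4784, 0.1102, 0.0519]
tool_rot: [-0.345, 0.939, 0.001, -0.005]
force: [-0.5, -0.3, 0.0]
finger_gap: 0.333
```

```bash
python3 st.py
```

```text
11.28 z 0.0519 F tool [ 0.61  0.08 -0.04] T tool [ 0.054  0.012 -0.071] 0.333 fix [[ 7.8  24.72]] yaw -139.65
```

Emit:
move_arm([
  [[0, 0, 0, 0], [0, 0, 0, 0], [0, 0, 0, 0], [0, 0, 0, 0], [0, 0, 0, 0]],
], gripper=0.0, squeeze=25)

```text
t: 11.7
tcp_pos: [0.4781, 0.1101, 0.052]
tool_rot: [-0.345, 0.939, 0.001, -0.006]
force: [-2.2, -2.3, 4.5]
finger_gap: 0.273
```

```bash
python3 st.py
```

```text
11.7 z 0.052 F tool [ 3.21 -0.3  -4.42] T tool [0.165 0.495 0.007] 0.273 fix [[ 7.49 24.78]] yaw -139.64
```

Emit:
move_arm([
  [[-0.0004, -0.001, -0.0003, 0], [-0.0004, -0.003, -0.0003, 0], [-0.0004, -0.006, -0.0003, 0], [-0.0004, -0.009, -0.0003, 0], [-0.0004, -0.012, -0.0003, 0], [-0.0004, -0.015, -0.0003, 0], [-0.0004, -0.018, -0.0003, 0], [-0.0004, -0.021, -0.0003, 0], [-0.0004, -0.023, -0.0003, 0], [-0.0004, -0.0245, -0.0003, 0], [-0.0004, -0.025, -0.0003, 0]],
])

```text
t: 12.62
tcp_pos: [0.4943, 0.091, 0.052]
tool_rot: [-0.345, 0.939, 0.001, -0.006]
force: [-5.3, 1.8, 0.7]
finger_gap: 0.272
```

```bash
python3 st.py
```

```text
12.62 z 0.052 F tool [ 2.86  4.79 -0.63] T tool [-0.705  0.409 -0.068] 0.272 fix [[ 7.62 -0.19]] yaw -139.65
```

Emit:
move_arm([
  [[-0.0003, -0.001, 0, 0], [-0.0003, -0.002, 0, 0], [-0.0003, -0.003, 0, 0], [-0.0003, -0.004, 0, 0], [-0.0003, -0.0045, 0, 0], [-0.0003, -0.0045, 0, 0]],
])

```text
t: 13.12
tcp_pos: [0.497, 0.0879, 0.052]
tool_rot: [-0.345, 0.939, 0.001, -0.007]
force: [-4.9, 2.0, 2.3]
finger_gap: 0.27
```

```bash
python3 st.py
```

```text
13.12 z 0.052 F tool [ 2.48  4.67 -2.26] T tool [-0.735  0.375 -0.048] 0.27 fix [[ 7.63 -4.29]] yaw -139.65
```

Emit:
move_arm([
  [[-0.0003, -0.0005, 0, 0], [-0.0003, -0.001, 0, 0], [-0.0003, -0.0015, 0, 0], [-0.0003, -0.002, 0, 0], [-0.0003, -0.002, 0, 0]],
])

```text
t: 13.53
tcp_pos: [0.4979, 0.0868, 0.0521]
tool_rot: [-0.345, 0.939, 0.001, -0.007]
force: [-5.2, 2.8, 3.1]
finger_gap: 0.27
```

```bash
python3 st.py
```

```text
13.53 z 0.0521 F tool [ 2.15  5.51 -3.05] T tool [-0.83   0.29  -0.085] 0.27 fix [[ 7.64 -5.79]] yaw -139.64
```

Emit:
move_arm([
  [[-0.0003, -0.0005, 0, 0], [-0.0003, -0.001, 0, 0], [-0.0003, -0.0015, 0, 0], [-0.0003, -0.0015, 0, 0]],
])

```text
t: 13.87
tcp_pos: [0.4982, 0.0865, 0.0521]
tool_rot: [-0.345, 0.939, 0.002, -0.008]
force: [-5.8, 4.9, 3.4]
finger_gap: 0.271
```

```bash
python3 st.py
```

```text
13.87 z 0.0521 F tool [ 1.29  7.53 -3.35] T tool [-1.15   0.071 -0.059] 0.271 fix [[ 7.65 -6.12]] yaw -139.67
```

Emit:
move_arm([
  [[-0.0003, -0.0007, 0, 0], [-0.0003, -0.0014, 0, 0], [-0.0003, -0.0018, 0, 0], [-0.0003, -0.0018, 0, 0]],
])

```text
t: 14.2
tcp_pos: [0.4982, 0.0865, 0.0522]
tool_rot: [-0.345, 0.939, 0.003, -0.009]
force: [-5.9, 5.8, 4.8]
finger_gap: 0.27
```

```bash
python3 st.py;python3 - <<'E'
from fix import *
s=snap('wrist','w7')
cv2.imwrite('pics/w7z.png',cv2.resize(s['img'][60:260,140:340,::-1],(600,600),interpolation=cv2.INTER_CUBIC)[:600])
E
```

```text
14.2 z 0.0522 F tool [ 0.8   8.31 -4.73] T tool [-1.317  0.013 -0.153] 0.27 fix [[ 7.64 -6.19]] yaw -139.69
```

View pics/w7z.png

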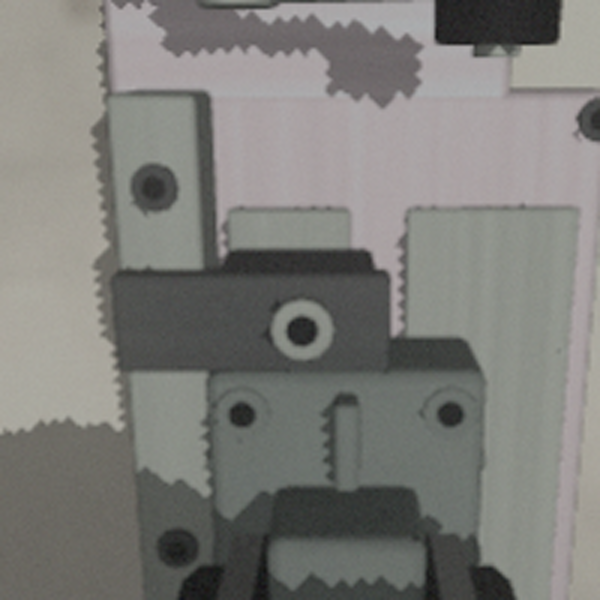

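The housing end is at the stop edge (row 370) with no visible gap and y = −6.2 as predicted. Ease the side loads and release a little.

Emit:
move_arm([
  [[0, -0.0005, 0, 0], [0, -0.0005, 0, 0], [0, -0.0005, 0, 0], [0, -0.0005, 0, 0], [0, -0.0005, 0, 0]],
], gripper=0.34)

```text
t: 14.67
tcp_pos: [0.4996, 0.0858, 0.0523]
tool_rot: [-0.344, 0.939, 0.003, -0.008]
force: [-0.6, 0.2, 0.3]
finger_gap: 0.342
```

```bash
python3 st.py;python3 - <<'E'
from fix import *
s=snap('wrist','w8')
cv2.imwrite('pics/w8z.png',cv2.resize(s['img'][60:260,140:340,::-1],(600,600),interpolation=cv2.INTER_CUBIC)[:600])
print(R.from_quat(manip.sense()['tool_rot']).as_matrix().round(4))
E
```

```text
14.67 z 0.0523 F tool [ 0.3   0.54 -0.32] T tool [ 0.024 -0.058  0.036] 0.342 fix [[ 8.3  -7.67]] yaw -139.7
[[-7.627e-01 -6.466e-01 -1.720e-02]
 [-6.467e-01  7.628e-01 -2.000e-04]
 [ 1.330e-02  1.090e-02 -9.999e-01]]
```

View pics/w8z.png

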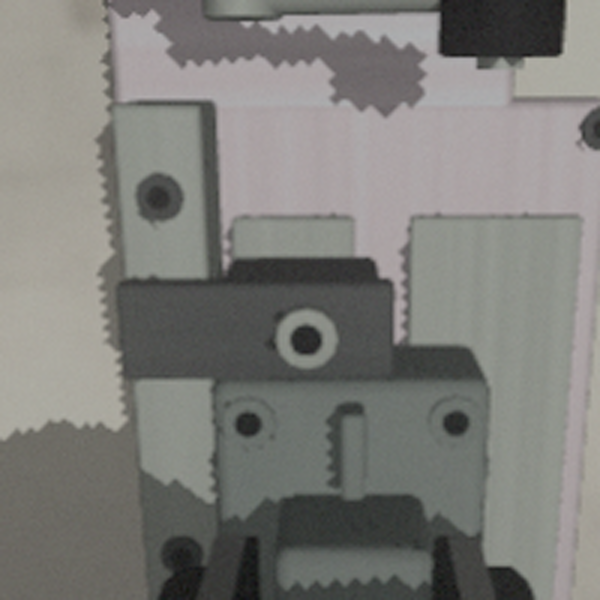

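Still home after loosening. Gentle re-nudge toward the fence with one pad.

Emit:
move_arm([
  [[-0.0006, 0, 0, 0], [-0.0012, 0, 0, 0], [-0.0018, 0, 0, 0], [-0.0022, 0, 0, 0], [-0.0024, 0, 0, 0]],
])

```text
t: 15.13
tcp_pos: [0.5008, 0.087, 0.0523]
tool_rot: [-0.345, 0.939, 0.003, -0.009]
force: [-1.6, -4.5, 2.0]
finger_gap: 0.344
```

```bash
python3 st.py
```

```text
15.13 z 0.0523 F tool [ 4.16 -2.43 -1.98] T tool [ 0.329  0.632 -0.064] 0.344 fix [[ 9.95 -7.49]] yaw -139.66
```

Contact is at the expected 9.95 mm, so it's flush. Back off, open and rise.

Emit:
move_arm([
  [[0.001, 0, 0, 0], [0.002, 0, 0, 0], [0.0025, 0, 0, 0], [0.0025, 0, 0, 0], [0.0025, 0, 0, 0], [0.0025, 0, -0.003, 0], [0.0025, 0, -0.01, 0], [0.0025, 0, -0.025, 0], [0.0025, 0, -0.045, 0], [0.0025, 0, -0.06, 0], [0.0025, 0, -0.06, 0], [0.0025, 0, -0.06, 0]],
], gripper=0.5)

```text
t: 16.13
tcp_pos: [0.5007, 0.0854, 0.1134]
tool_rot: [-0.345, 0.939, 0.002, -0.007]
force: [-0.5, 0.3, 0.7]
finger_gap: 0.505
```

```bash
python3 st.py;python3 - <<'E'
from fix import *
s=snap('wrist','w9')
cv2.imwrite('pics/w9z.png',cv2.resize(s['img'][:,:,::-1],(800,600),interpolation=cv2.INTER_CUBIC)[:600])
cv2.imwrite('pics/w9c.png',cv2.resize(s['img'][60:260,140:340,::-1],(600,600),interpolation=cv2.INTER_CUBIC)[:600])
p=np.load('p2.npy');c,q=np.cos(p[2]),np.sin(p[2]);x,y=.007,.030
w=p[:2]+[c*x-q*y,q*x+c*y]; go(w[0],w[1],.06,np.degrees(p[2])-180)
E
```

```text
16.13 z 0.1134 F tool [ 0.16  0.55 -0.65] T tool [ 0.022  0.033 -0.018] 0.505 fix [[ 8.88 -8.59]] yaw -139.66
delta [0.0005 0.0376 0.053 ] turn 0.23 yaw now -139.66 rows 1.5576495424960581
```

View pics/w9z.png

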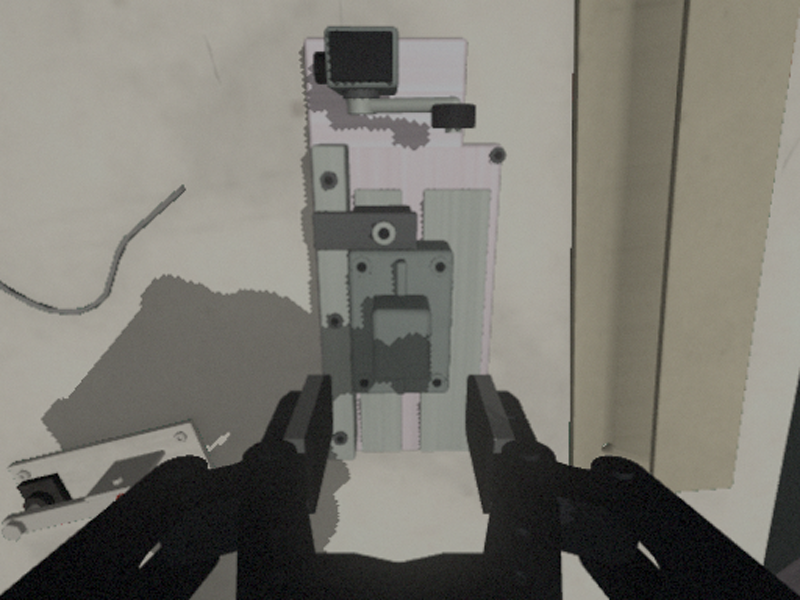

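View pics/w9c.png

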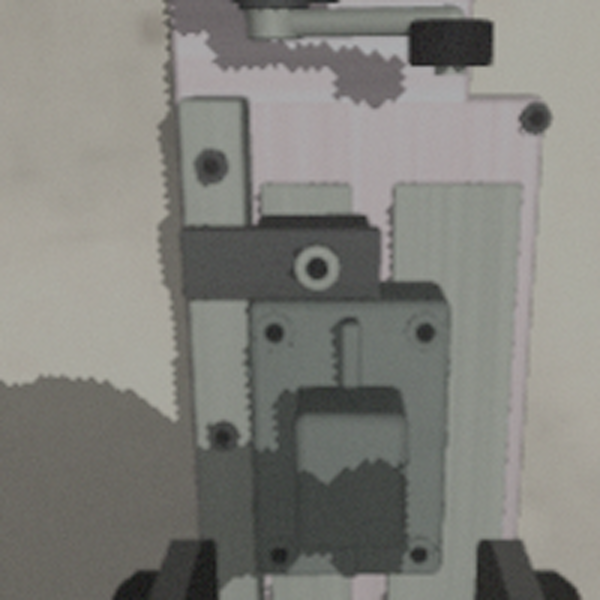

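The housing sits along the fence and against the stop. For a sure seat I'll shut the fingers, go behind the lug and push lightly toward the stop.

Emit:
move_arm([
  [[0, 0.01, 0, 0.2], [0, 0.025, 0, 0.2], [0, 0.037, 0, 0.2], [0.0015, 0.0385, 0, 0.2], [0.0015, 0.0385, 0.005, 0.2], [0.0015, 0.0385, 0.015, 0.2], [0.0015, 0.0385, 0.03, 0.2], [0.0015, 0.0385, 0.045, 0.2], [0.0015, 0.0385, 0.055, 0.2], [0.0015, 0.0385, 0.058, 0.2], [0.0015, 0.0385, 0.058, 0.2]],
], gripper=0.0)

```text
t: 17.1
tcp_pos: [0.4724, 0.1137, 0.054]
tool_rot: [-0.343, 0.939, 0.003, -0.009]
force: [0.1, -0.2, 0.0]
finger_gap: 0.001
```

```bash
python3 st.py
```

```text
17.1 z 0.054 F tool [ 0.03 -0.18 -0.03] T tool [ 0.018 -0.016  0.009] 0.001 fix [[ 5.44 31.2 ]] yaw -139.86
```

Emit:
move_arm([
  [[-0.001, -0.002, 0, 0], [-0.0015, -0.005, 0, 0], [-0.0015, -0.007, 0, 0], [-0.0015, -0.008, 0, 0], [-0.0015, -0.009, 0, 0], [-0.0015, -0.01, 0, 0], [-0.0015, -0.0105, 0, 0]],
])

```text
t: 17.68
tcp_pos: [0.4805, 0.1065, 0.0541]
tool_rot: [-0.343, 0.939, 0.003, -0.009]
force: [-0.8, 1.9, 0.5]
finger_gap: -0.001
```

```bash
python3 st.py
```

```text
17.68 z 0.0541 F tool [-0.61  1.94 -0.45] T tool [-0.239 -0.051 -0.027] -0.001 fix [[ 7.01 20.56]] yaw -139.88
```

Contact at 20.6, as expected. A little more.

Emit:
move_arm([
  [[0, -0.0004, 0, 0], [0, -0.0008, 0, 0], [0, -0.0012, 0, 0], [0, -0.0012, 0, 0]],
])

```text
t: 18.02
tcp_pos: [0.4804, 0.1061, 0.0541]
tool_rot: [-0.343, 0.939, 0.003, -0.01]
force: [-0.8, 4.2, 2.5]
finger_gap: -0.001
```

```bash
python3 st.py
```

```text
18.02 z 0.0541 F tool [-2.04  3.82 -2.47] T tool [-0.625 -0.155 -0.015] -0.001 fix [[ 6.62 20.27]] yaw -139.89
```

Emit:
move_arm([
  [[-0.0003, -0.0006, 0, 0], [-0.0003, -0.0012, 0, 0], [-0.0003, -0.0016, 0, 0], [-0.0003, -0.0016, 0, 0]],
])

```text
t: 18.35
tcp_pos: [0.4803, 0.1059, 0.0541]
tool_rot: [-0.343, 0.939, 0.004, -0.011]
force: [-3.3, 6.5, 3.3]
finger_gap: -0.001
```

```bash
python3 st.py
```

```text
18.35 z 0.0541 F tool [-1.6   7.09 -3.18] T tool [-1.144 -0.374 -0.045] -0.001 fix [[ 6.45 20.17]] yaw -139.92
```

Firm at 7 N with no further motion, so it's home. Back off and go over the roller.

Emit:
move_arm([
  [[0, 0.003, 0, 0], [0, 0.008, 0, 0], [0, 0.01, -0.01, 0], [0, 0.01, -0.03, 0], [0, 0.01, -0.055, 0], [0, 0.01, -0.065, 0], [0, 0.01, -0.065, 0], [0, 0.01, -0.065, 0]],
])

```text
t: 19.02
tcp_pos: [0.4761, 0.1134, 0.1201]
tool_rot: [-0.343, 0.939, 0.004, -0.01]
force: [-0.3, -0.2, -0.2]
finger_gap: 0.005
```

```bash
python3 st.py;python3 - <<'E'
from fix import *
p=np.load('p2.npy');c,q=np.cos(p[2]),np.sin(p[2]);x,y=-.013,-.0945
w=p[:2]+[c*x-q*y,q*x+c*y]; print(w);go(w[0],w[1],.11,np.degrees(p[2])-180)
E
```

```text
19.02 z 0.1201 F tool [0.39 0.06 0.23] T tool [0.016 0.012 0.032] 0.005 fix [[ 8.03 28.64]] yaw -139.91
[0.53928997 0.00562832]
delta [ 0.0208 -0.1233  0.0088] turn -0.02 yaw now -139.91 rows 3.005679310238882
```

Emit:
move_arm([
  [[0.004, -0.02, 0, 0], [0.009, -0.05, 0, 0], [0.014, -0.08, 0, 0], [0.018, -0.105, 0, 0], [0.0205, -0.118, 0, 0], [0.021, -0.123, 0.005, 0], [0.021, -0.123, 0.009, 0], [0.021, -0.123, 0.009, 0], [0.021, -0.123, 0.009, 0]],
])

```text
t: 19.77
tcp_pos: [0.537, 0.0071, 0.1089]
tool_rot: [-0.343, 0.939, 0.005, -0.011]
force: [0.1, 0.3, -0.9]
finger_gap: -0.001
```

```bash
python3 st.py; python3 - <<'E'
from fix import *
s=snap('wrist','w10')
cv2.imwrite('pics/w10.png',cv2.resize(s['img'][:,:,::-1],(800,600),interpolation=cv2.INTER_CUBIC))
s=snap('scene','s10')
cv2.imwrite('pics/s10.png',cv2.resize(s['img'][150:300,200:350,::-1],(600,600),interpolation=cv2.INTER_CUBIC))
E
```

```text
19.77 z 0.1089 F tool [-0.32  0.18  0.86] T tool [-0.038 -0.002  0.019] -0.001 fix [[-13.74 -91.9 ]] yaw -139.85
```

View pics/w10.png

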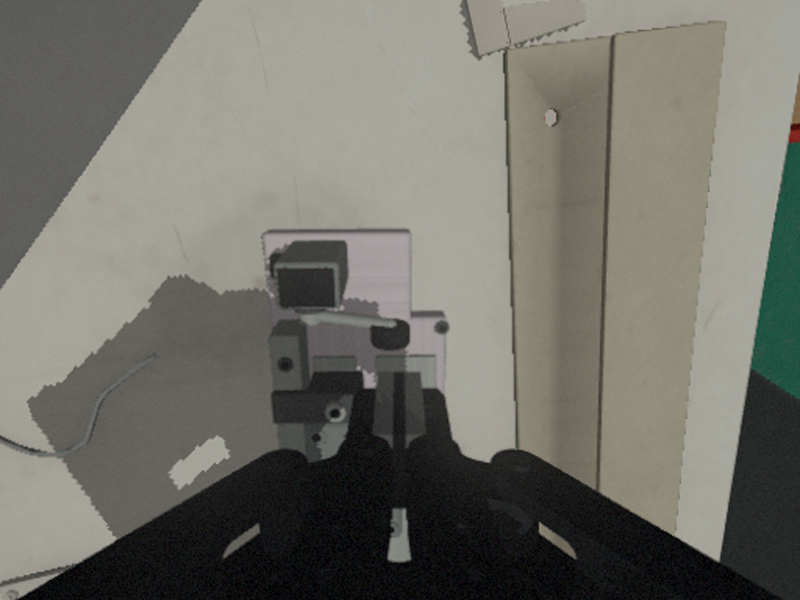

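View pics/s10.png

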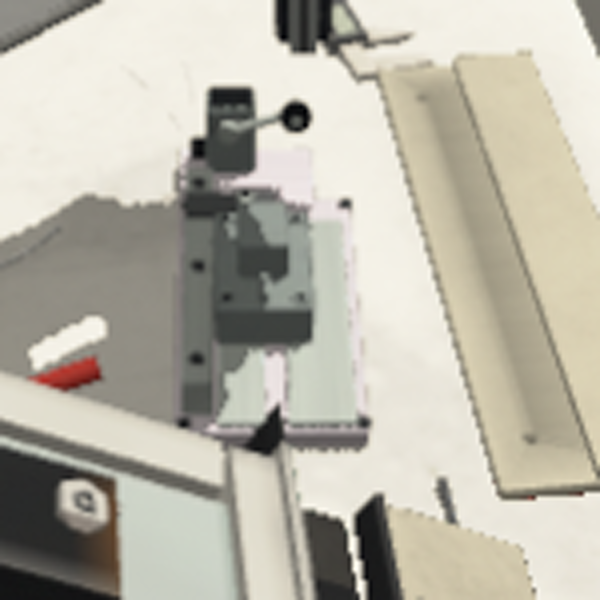

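The closed fingers are over the roller's line with the roller at (390,333), and the scene view shows the housing seated. Fine-correct and press down.

Emit:
move_arm([
  [[-0.001, -0.0035, 0.005, 0], [-0.002, -0.0035, 0.015, 0], [-0.002, -0.0035, 0.024, 0], [-0.002, -0.0035, 0.03, 0], [-0.002, -0.0035, 0.034, 0], [-0.002, -0.0035, 0.038, 0], [-0.002, -0.0035, 0.04, 0], [-0.002, -0.0035, 0.042, 0], [-0.002, -0.0035, 0.042, 0]],
])

```text
t: 20.62
tcp_pos: [0.5404, 0.0056, 0.0673]
tool_rot: [-0.343, 0.939, 0.004, -0.011]
force: [-2.0, -1.7, 1.9]
finger_gap: -0.001
```

```bash
python3 st.py; python3 - <<'E'
from fix import *
s=snap('scene','s11')
cv2.imwrite('pics/s11.png',cv2.resize(s['img'][150:300,200:350,::-1],(600,600),interpolation=cv2.INTER_CUBIC))
E
```

```text
20.62 z 0.0673 F tool [ 2.67  0.08 -1.82] T tool [-0.085  0.253 -0.019] -0.001 fix [[-12.23 -95.24]] yaw -139.83
```

View pics/s11.png

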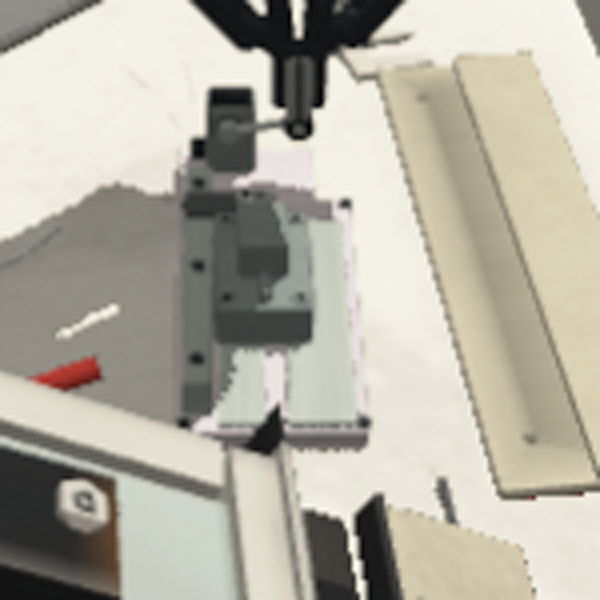

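The fingertips are on the roller, which is pressed about 5 mm. Continue to about 22 mm, hold, then rise.

Emit:
move_arm([
  [[0, 0, 0.003, 0], [0.0003, 0, 0.006, 0], [0.0006, 0, 0.009, 0], [0.001, 0, 0.012, 0], [0.001, 0, 0.015, 0], [0.001, 0, 0.017, 0], [0.001, 0, 0.018, 0], [0.001, 0, 0.018, 0], [0.001, 0, 0.018, 0]],
])

```text
t: 21.42
tcp_pos: [0.5396, 0.0048, 0.0495]
tool_rot: [-0.343, 0.939, 0.004, -0.01]
force: [-0.3, -2.4, 4.2]
finger_gap: 0.004
```

```bash
python3 st.py; python3 - <<'E'
from fix import *
s=snap('scene','s12')
cv2.imwrite('pics/s12.png',cv2.resize(s['img'][150:300,200:350,::-1],(600,600),interpolation=cv2.INTER_CUBIC))
E
```

```text
21.42 z 0.0495 F tool [ 1.84 -1.61 -4.17] T tool [ 0.325  0.395 -0.011] 0.004 fix [[-13.28 -95.34]] yaw -139.83
```

View pics/s12.png

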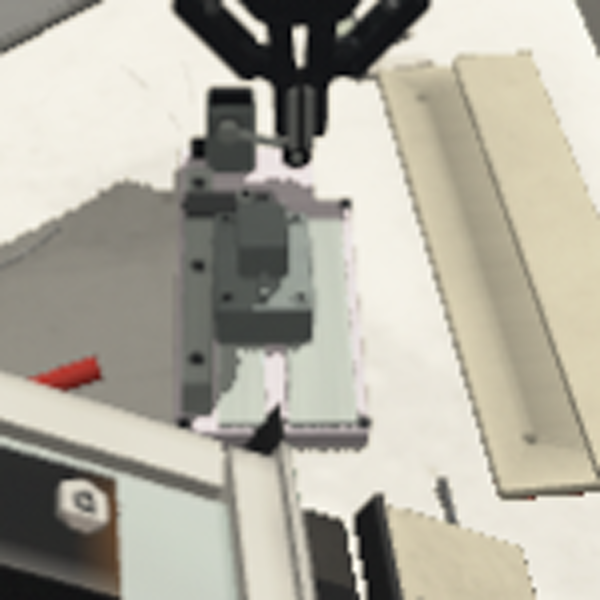

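The lever arm now slopes below level and the roller has gone from row 117 to 157, about 22 mm down. Press 2 mm more for margin, then lift off.

Emit:
move_arm([
  [[0, 0, 0.001, 0], [0, 0, 0.002, 0], [0, 0, 0.002, 0], [0, 0, 0, 0], [0, 0, -0.01, 0], [0, 0, -0.02, 0], [0, 0, -0.035, 0], [0, 0, -0.06, 0], [0, 0, -0.09, 0], [0, 0, -0.12, 0], [0, 0, -0.135, 0], [0, 0, -0.14, 0], [0, 0, -0.14, 0]],
])

```text
t: 22.55
tcp_pos: [0.5432, 0.005, 0.1914]
tool_rot: [-0.343, 0.939, 0.004, -0.009]
force: [-0.1, 0.3, -0.8]
finger_gap: -0.001
```

```bash
python3 st.py; python3 - <<'E'
from fix import *
s=snap('scene','s13')
cv2.imwrite('pics/s13.png',cv2.resize(s['img'][150:300,200:350,::-1],(600,600),interpolation=cv2.INTER_CUBIC))
p=np.load('p2.npy');c,q=np.cos(p[2]),np.sin(p[2]);x,y=.007,-.010
w=p[:2]+[c*x-q*y,q*x+c*y]; go(w[0],w[1],.16)
E
```

```text
22.55 z 0.1914 F tool [-0.09  0.3   0.79] T tool [-0.001  0.075 -0.022] -0.001 fix [[-10.41 -97.5 ]] yaw -139.82
delta [-0.0186  0.0864  0.031 ] turn 0 yaw now -139.82 rows 2.2461444519872735
```

View pics/s13.png

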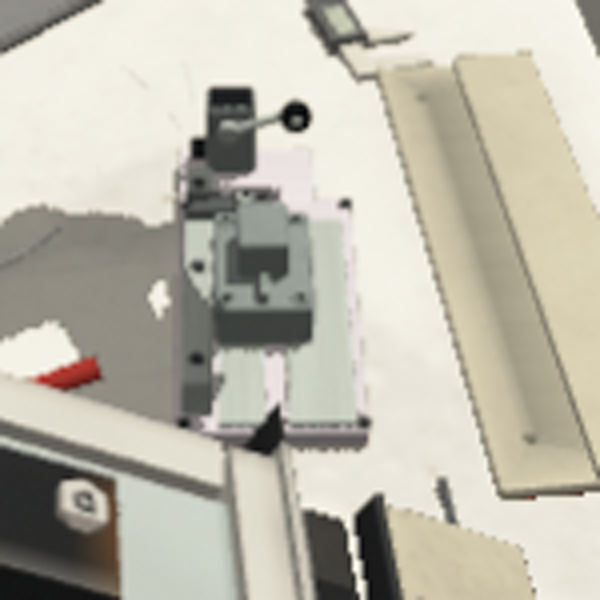

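The lever has sprung back, with the roller again at (295,117). Last look at the housing from close above.

Emit:
move_arm([
  [[-0.004, 0.02, 0.005, 0], [-0.01, 0.045, 0.012, 0], [-0.015, 0.07, 0.022, 0], [-0.018, 0.083, 0.035, 0], [-0.0185, 0.086, 0.045, 0], [-0.0185, 0.086, 0.05, 0], [-0.0185, 0.086, 0.05, 0], [-0.0185, 0.086, 0.05, 0]],
])

```text
t: 23.27
tcp_pos: [0.4997, 0.0825, 0.1401]
tool_rot: [-0.343, 0.939, 0.005, -0.011]
force: [-0.1, -0.3, -0.1]
finger_gap: -0.002
```

```bash
python3 st.py; python3 - <<'E'
from fix import *
s=snap('wrist','w14')
cv2.imwrite('pics/w14c.png',cv2.resize(s['img'][40:240,150:350,::-1],(600,600),interpolation=cv2.INTER_CUBIC))
E
```

```text
23.27 z 0.1401 F tool [ 0.21 -0.18  0.09] T tool [ 0.028 -0.043  0.047] -0.002 fix [[  6.21 -10.2 ]] yaw -139.84
```

View pics/w14c.png

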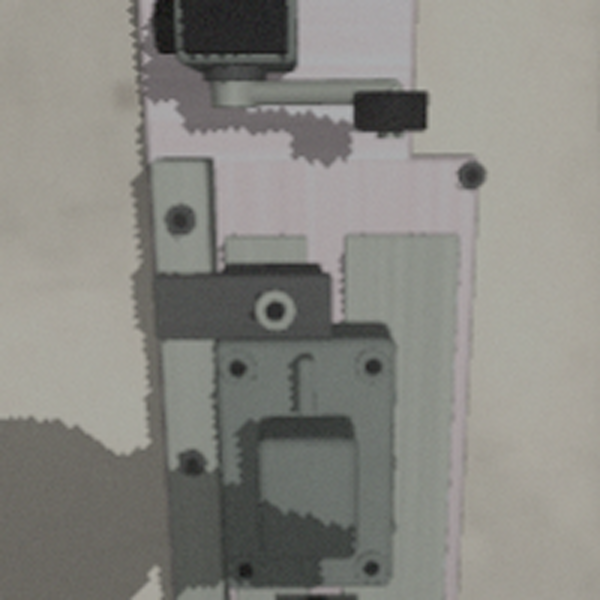

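```bash
python3 - <<'E'
from fix import *
s=load('w14'); p=np.load('p2.npy')
C=lambda u,v:[150+(u+.5)/3-.5,40+(v+.5)/3-.5]
print('stop',tofix(p,ray(s,[C(165,339),C(328,339)],.039))*1e3)
print('body',tofix(p,ray(s,[C(218,342),C(394,342),C(392,585),C(224,585)],.039))*1e3)
h=tofix(p,ray(s,[C(237,369),C(373,367),C(372,568),C(245,570)],.039))*1e3; print('holes',h,h.mean(0))
print('strip end/fence',tofix(p,ray(s,[C(345,235),C(460,235)],.015))*1e3,tofix(p,ray(s,[C(211,160),C(216,400),C(219,580)],.033))*1e3)
E
```

```text
stop [[ 41.63574962 -41.24120171]
 [  0.76196128 -41.09690813]]
body [[ 28.40445196 -40.43227581]
 [-15.88171093 -40.26167274]
 [-17.15119947  27.8551928 ]
 [ 29.06016714  27.44754827]]
holes [[ 23.83129459 -33.44977259]
 [-10.71074576 -33.82117501]
 [-11.53654355  22.63729346]
 [ 23.19116734  22.94747497]] [ 6.19379316 -5.42154479]
strip end/fence [[ -4.37947875 -64.06244151]
 [-35.18220691 -63.97897734]] [[ 29.06884346 -83.84022797]
 [ 29.98578111 -23.59800613]
 [ 30.9555876   28.92700912]]
```

The hole pattern says x ≈ 7.1 and y ≈ −5.8 after the known grip offset, but there's a hint of yaw. I'll measure edge angles more exactly.

```bash
python3 - <<'E'
from fix import *
s=load('w14'); g=cv2.cvtColor(s['img'],cv2.COLOR_RGB2GRAY)
cv2.imwrite('pics/f1.png',cv2.resize(s['img'][145:240,215:290,::-1],(474,600),interpolation=cv2.INTER_CUBIC))
p=np.load('p2.npy')
# dark hole centroids
def cen(u,v,r=4):
    u=int(round(u));v=int(round(v)); a=g[v-r:v+r+1,u-r:u+r+1].astype(float); w=np.clip(np.percentile(a,50)-15-a,0,None); yy,xx=np.mgrid[-r:r+1,-r:r+1]
    return [u+(w*xx).sum()/w.sum(),v+(w*yy).sum()/w.sum()]
C=lambda u,v:[150+(u+.5)/3-.5,40+(v+.5)/3-.5]
hs=[cen(*C(*q)) for q in((237,369),(373,367),(372,568),(245,570))]
H=tofix(p,ray(s,hs,.039))*1e3; print(hs);print('holes',H.round(2))
fb=[cen(*C(180,220)),cen(*C(193,463))]; B=tofix(p,ray(s,fb,.033))*1e3; print('fence bolts',B.round(2))
bt=cen(*C(274,310)); print('stop bolt',tofix(p,ray(s,[bt],.0435))*1e3)
e=(H[3]-H[0],H[2]-H[1]); print([np.degrees(np.arctan2(-a[0],a[1])) for a in e],'end dirs',[np.degrees(np.arctan2(a[1],a[0])) for a in(H[0]-H[1],H[3]-H[2])],'fence',np.degrees(np.arctan2(-(B[1]-B[0])[0],(B[1]-B[0])[1])))
E
```

```text
[[np.float64(228.74349442379182), np.float64(162.45600991325898)], [np.float64(273.91015625), np.float64(161.83984375)], [np.float64(273.3169984686064), np.float64(229.00459418070443)], [np.float64(231.33039647577093), np.float64(229.73127753303964)]]
holes [[ 23.77 -33.61]
 [-10.64 -33.95]
 [-11.25  22.64]
 [ 23.19  23.01]]
fence bolts [[ 37.33 -69.65]
 [ 37.    -5.06]]
stop bolt [[ 13.90688351 -49.12228399]]
[np.float64(0.5801873003454773), np.float64(0.6171394731631361)] end dirs [np.float64(0.553937602641866), np.float64(0.6102019558021031)] fence 0.29472077511091005
```

View pics/f1.png

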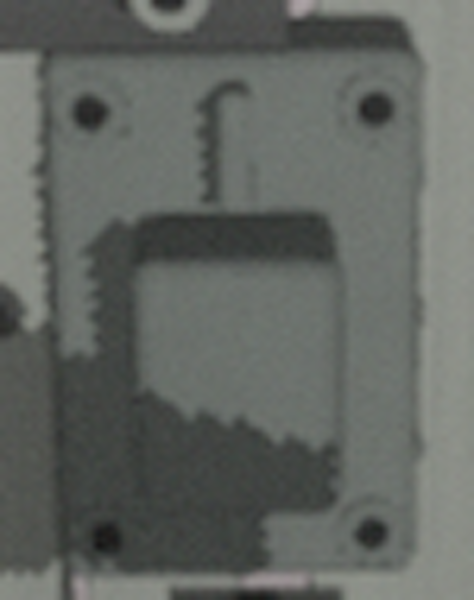

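```bash
cat > cmp.py <<'E'
from fix import *
import sys
p=np.load('p2.npy')
def run(f,hc,fbc,sb):
    s=load(f); g=cv2.cvtColor(s['img'],cv2.COLOR_RGB2GRAY)
    def cen(u,v,r=4):
        u=int(round(u));v=int(round(v))
        for k in range(2):
            a=g[v-r:v+r+1,u-r:u+r+1].astype(float); w=np.clip(np.percentile(a,50)-15-a,0,None); yy,xx=np.mgrid[-r:r+1,-r:r+1]
            c=[u+(w*xx).sum()/w.sum(),v+(w*yy).sum()/w.sum()]; u,v=int(round(c[0])),int(round(c[1]))
        return c
    H=tofix(p,ray(s,[cen(*q) for q in hc],.039))*1e3; B=tofix(p,ray(s,[cen(*q) for q in fbc],.033))*1e3
    S=tofix(p,ray(s,[cen(*sb)],.0435))[0]*1e3
    d=B[1]-B[0]; fy=np.degrees(np.arctan2(-d[0],d[1])); a=H[0]-H[1]; b=(H[3]-H[0]) if len(H)==4 else None
    print(f,'fence yaw %.2f'%fy,'end yaw %.2f'%np.degrees(np.arctan2(a[1],a[0])), 'side %.2f'%np.degrees(np.arctan2(-b[0],b[1])) if b is not None else '', 'front holes mid-stopbolt',((H[0]+H[1])/2-S).round(2),'hole0-fb1',(H[0]-B[1]).round(2), 'h3-fb1',(H[3]-B[1]).round(2) if b is not None else '', np.linalg.norm(d))
Z=lambda o,k:(lambda u,v:[o[0]+(u+.5)/k-.5,o[1]+(v+.5)/k-.5])
if __name__=='__main__':
    c=Z((150,40),3); run('w14',[c(237,369),c(373,367),c(372,568),c(245,570)],[c(180,220),c(193,463)],c(274,310))
    c=Z((140,60),3); run('w9',[c(274,332),c(425,332),c(419,554),c(279,554)],[c(211,166),c(222,436)],c(316,267))
    c=Z((140,60),3); run('w8',[c(248,424),c(456,422)],[c(158,197),c(181,553)],c(306,339))
    run('w7',[c(242,414),c(450,413)],[c(153,187),c(177,547)],c(302,330))
E
python3 cmp.py
```

```text
w14 fence yaw 0.29 end yaw 0.55 side 0.58 front holes mid-stopbolt [-7.34 15.34] hole0-fb1 [-13.23 -28.56] h3-fb1 [-13.8   28.06] 64.5910129486806
w9 fence yaw 0.21 end yaw 0.06 side 0.07 front holes mid-stopbolt [-7.24 15.69] hole0-fb1 [-13.46 -27.83] h3-fb1 [-13.53  28.67] 64.02549540905788cmp.py:10: RuntimeWarning: invalid value encountered in scalar divide
  c=[u+(w*xx).sum()/w.sum(),v+(w*yy).sum()/w.sum()]; u,v=int(round(c[0])),int(round(c[1]))
Traceback (most recent call last):
  File "cmp.py", line 20, in <module>
    c=Z((140,60),3); run('w8',[c(248,424),c(456,422)],[c(158,197),c(181,553)],c(306,339))
                     ~~~^^^^^^^^^^^^^^^^^^^^^^^^^^^^^^^^^^^^^^^^^^^^^^^^^^^^^^^^^^^^^^^^^
  File "cmp.py", line 12, in run
    H=tofix(p,ray(s,[cen(*q) for q in hc],.039))*1e3; B=tofix(p,ray(s,[cen(*q) for q in fbc],.033))*1e3
                     ~~~^^^^
  File "cmp.py", line 10, in cen
    c=[u+(w*xx).sum()/w.sum(),v+(w*yy).sum()/w.sum()]; u,v=int(round(c[0])),int(round(c[1]))
                                                               ~~~~~^^^^^^
ValueError: cannot convert float NaN to integer
```

The w9/w14 comparison shows the y-poke turned the housing about 0.4° off the fence while closing the last 0.35 mm to the stop. I'll mend it by straddling the lug again and nudging toward the fence with a slight bias toward the stop.

Emit:
move_arm([
  [[-0.0027, 0.0026, 0, 0], [-0.0027, 0.0026, 0, 0], [-0.0027, 0.0026, 0, 0], [-0.0027, 0.0026, 0, 0], [-0.0027, 0.0026, 0.01, 0], [-0.0027, 0.0026, 0.03, 0], [-0.0027, 0.0026, 0.05, 0], [-0.0027, 0.0026, 0.065, 0], [-0.0027, 0.0026, 0.076, 0], [-0.0027, 0.0026, 0.083, 0], [-0.0027, 0.0026, 0.086, 0], [-0.0027, 0.0026, 0.086, 0]],
], gripper=0.45)

```text
t: 24.32
tcp_pos: [0.4983, 0.0861, 0.0539]
tool_rot: [-0.343, 0.939, 0.005, -0.011]
force: [-0.3, 0.8, -0.0]
finger_gap: 0.452
```

```bash
python3 st.py
```

```text
24.32 z 0.0539 F tool [-0.32  0.79  0.05] T tool [-0.02   0.03   0.003] 0.452 fix [[ 7.49 -6.54]] yaw -139.86
```

Emit:
move_arm([
  [[-0.002, 0, 0, 0], [-0.004, 0, 0, 0], [-0.0055, 0, 0, 0], [-0.0063, 0, 0, 0], [-0.0068, 0, 0, 0], [-0.0072, 0, 0, 0], [-0.0076, 0, 0, 0]],
])

```text
t: 24.9
tcp_pos: [0.5036, 0.0908, 0.054]
tool_rot: [-0.343, 0.939, 0.005, -0.012]
force: [-0.5, -1.9, 1.9]
finger_gap: 0.449
```

```bash
python3 st.py
```

```text
24.9 z 0.054 F tool [ 1.67 -1.06 -1.92] T tool [0.081 0.467 0.03 ] 0.449 fix [[14.57 -6.31]] yaw -139.85
```

Contact. Push a bit more with bias toward the stop.

Emit:
move_arm([
  [[-0.0003, -0.0006, 0, 0], [-0.0007, -0.0008, 0, 0], [-0.0011, -0.001, 0, 0], [-0.0011, -0.001, 0, 0]],
])

```text
t: 25.23
tcp_pos: [0.504, 0.0908, 0.0538]
tool_rot: [-0.343, 0.939, 0.005, -0.013]
force: [-2.6, -2.3, 2.7]
finger_gap: 0.45
```

```bash
python3 st.py
```

```text
25.23 z 0.0538 F tool [ 3.46 -0.03 -2.6 ] T tool [-0.246  0.61  -0.018] 0.45 fix [[14.89 -6.64]] yaw -139.84
```

Emit:
move_arm([
  [[-0.0005, -0.0006, 0, 0], [-0.001, -0.0008, 0, 0], [-0.0014, -0.001, 0, 0], [-0.0014, -0.001, 0, 0]],
])

```text
t: 25.57
tcp_pos: [0.5042, 0.0908, 0.0536]
tool_rot: [-0.343, 0.939, 0.005, -0.014]
force: [-5.3, -1.9, 3.0]
finger_gap: 0.448
```

```bash
python3 st.py
```

```text
25.57 z 0.0536 F tool [ 5.31  2.05 -2.83] T tool [-0.194  0.947  0.039] 0.448 fix [[14.98 -6.74]] yaw -139.81
```

Flush against the fence at 5 N, biased 2 N toward the stop. Back off and rise.

Emit:
move_arm([
  [[0.002, 0, 0, 0], [0.0055, 0, 0, 0], [0.0075, 0, 0, 0], [0.0075, 0, 0, 0], [0.0075, 0, -0.01, 0], [0.0075, 0, -0.03, 0], [0.0075, -0.001, -0.055, 0], [0.0075, -0.003, -0.075, 0], [0.0075, -0.004, -0.085, 0], [0.0075, -0.004, -0.087, 0], [0.0075, -0.004, -0.087, 0]],
])

```text
t: 26.48
tcp_pos: [0.5046, 0.0829, 0.142]
tool_rot: [-0.343, 0.939, 0.005, -0.013]
force: [0.9, 0.1, 0.0]
finger_gap: 0.452
```

```bash
python3 st.py; python3 - <<'E'
from fix import *
s=snap('wrist','w15')
cv2.imwrite('pics/w15c.png',cv2.resize(s['img'][40:240,150:350,::-1],(600,600),interpolation=cv2.INTER_CUBIC))
E
```

```text
26.48 z 0.142 F tool [-0.72 -0.52 -0.06] T tool [-0.036 -0.003  0.029] 0.452 fix [[ 10.22 -13.08]] yaw -139.82
```

View pics/w15c.png

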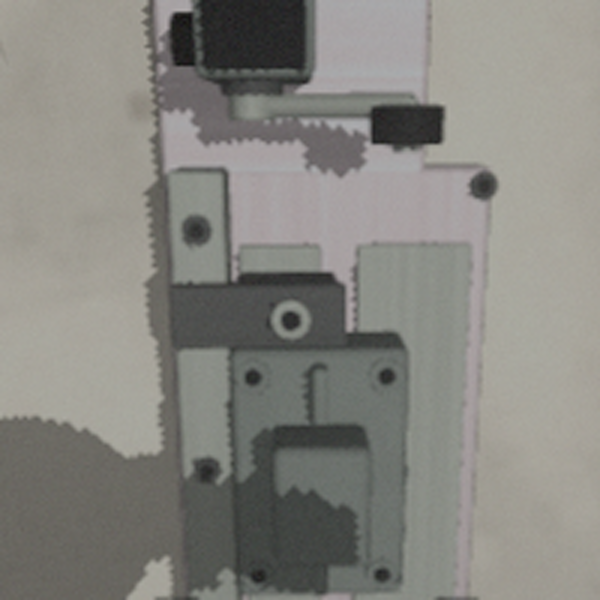

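```bash
python3 - <<'E'
from cmp import *
c=Z((150,40),3); run('w14',[c(237,369),c(373,367),c(372,568),c(245,570)],[c(180,220),c(193,463)],c(274,310))
run('w15',[c(253,377),c(386,376),c(382,574),c(259,576)],[c(196,230),c(207,470)],c(290,319))
s=load('w15')
print('stop',tofix(p,ray(s,[c(180,347),c(340,347)],.039))*1e3,'body',tofix(p,ray(s,[c(234,350),c(405,350)],.039))*1e3)
x,y=-.013,-.0945
C,q=np.cos(p[2]),np.sin(p[2]);w=p[:2]+[C*x-q*y,q*x+C*y]; go(w[0],w[1],.11)
E
```

```text
w14 fence yaw 0.29 end yaw 0.55 side 0.58 front holes mid-stopbolt [-7.34 15.34] hole0-fb1 [-13.23 -28.56] h3-fb1 [-13.8   28.06] 64.5910129486806
w15 fence yaw 0.05 end yaw 0.18 side 0.39 front holes mid-stopbolt [-7.31 15.55] hole0-fb1 [-13.41 -28.12] h3-fb1 [-13.79  28.43] 64.2964683874065
stop [[ 41.89952867 -41.46845611]
 [  1.34088944 -41.3019027 ]] body [[ 28.26953896 -40.63928791]
 [-15.24246238 -40.44694433]]
delta [ 0.022  -0.0826  0.0299] turn 0 yaw now -139.81 rows 2.171278010944258
```

```bash
python3 - <<'E'
from cmp import *
c=Z((140,60),3)
for f,h0,h1,b,s0,b0,h in(('w7',(242,414),(450,413),(302,330),(250,370),(300,374),.039),('w8',(248,424),(456,422),(306,339),(250,378),(300,382),.039)):
    s=load(f); H=tofix(p,ray(s,[c(*h0),c(*h1)],h))*1e3; B=tofix(p,ray(s,[c(*b)],.0435))*1e3
    print(f,'hole-bolt',(H.mean(0)-B[0]).round(2),'yaw',np.degrees(np.arctan2(*(H[0]-H[1])[::-1])).round(2),'edges',(tofix(p,ray(s,[c(*s0),c(*b0)],h))*1e3)[:,1])
c=Z((150,40),3)
for f,h0,h1,b in(('w14',(237,369),(373,367),(274,310)),('w15',(253,377),(386,376),(290,319))):
    s=load(f); H=tofix(p,ray(s,[c(*h0),c(*h1)],.039))*1e3; B=tofix(p,ray(s,[c(*b)],.0435))*1e3
    print(f,'hole-bolt',(H.mean(0)-B[0]).round(2))
E
```

```text
w7 hole-bolt [-6.98 15.52] yaw 0.15 edges [-41.25284168 -40.55445836]
w8 hole-bolt [-7.37 15.75] yaw 0.45 edges [-41.32040584 -40.61799988]
w14 hole-bolt [-7.54 15.68]
w15 hole-bolt [-7.43 15.82]
```

Against the pressed reference (w7), the spacing to the stop agrees within 0.3 mm and the yaw within about 0.3°, which is my measuring noise, so it's home. Since I touched the housing after the click, I'll repeat the lever press with it in its final place.

Emit:
move_arm([
  [[0.003, -0.015, 0, 0], [0.009, -0.035, 0, 0], [0.015, -0.055, 0, 0], [0.02, -0.072, 0, 0], [0.021, -0.083, 0, 0], [0.021, -0.085, 0.01, 0], [0.021, -0.085, 0.025, 0], [0.021, -0.085, 0.03, 0], [0.021, -0.085, 0.03, 0], [0.021, -0.085, 0.03, 0]],
], gripper=0.0)

```text
t: 27.37
tcp_pos: [0.5407, 0.0053, 0.1091]
tool_rot: [-0.344, 0.939, 0.006, -0.015]
force: [-0.2, 0.6, -0.2]
finger_gap: -0.007
```

```bash
python3 st.py
```

```text
27.37 z 0.1091 F tool [-0.29  0.57  0.25] T tool [-0.024 -0.031  0.011] -0.007 fix [[-12.15 -95.67]] yaw -139.77
```

Emit:
move_arm([
  [[0, 0, 0.006, 0], [0, 0, 0.016, 0], [0, 0, 0.026, 0], [0, 0, 0.033, 0], [0, 0, 0.038, 0], [0, 0, 0.042, 0], [0, 0, 0.046, 0], [0, 0, 0.05, 0], [0, 0, 0.054, 0], [0, 0, 0.057, 0], [0, 0, 0.06, 0], [0, 0, 0.061, 0], [0, 0, 0.061, 0], [0, 0, 0.061, 0]],
])

```text
t: 28.53
tcp_pos: [0.539, 0.0052, 0.0482]
tool_rot: [-0.344, 0.939, 0.006, -0.015]
force: [-2.1, -2.2, 2.7]
finger_gap: -0.001
```

```bash
python3 st.py; python3 - <<'E'
from fix import *
s=snap('scene','s16')
cv2.imwrite('pics/s16.png',cv2.resize(s['img'][150:300,200:350,::-1],(600,600),interpolation=cv2.INTER_CUBIC))
E
```

```text
28.53 z 0.0482 F tool [ 3.14 -0.26 -2.6 ] T tool [ 0.114  0.366 -0.004] -0.001 fix [[-13.5  -94.58]] yaw -139.76
```

View pics/s16.png

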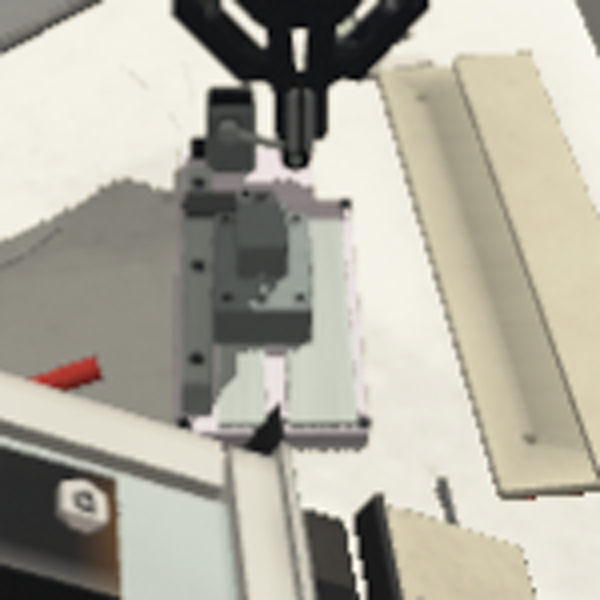

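The lever is down again, with the roller at row 158 (~24 mm). Lift off and check.

Emit:
move_arm([
  [[0, 0, -0.008, 0], [0, 0, -0.02, 0], [0, 0, -0.035, 0], [0, 0, -0.06, 0], [0, 0, -0.09, 0], [0, 0, -0.12, 0], [0, 0, -0.14, 0], [0, 0, -0.15, 0], [0, 0, -0.15, 0], [0, 0, -0.15, 0]],
])

```text
t: 29.42
tcp_pos: [0.5435, 0.0054, 0.1981]
tool_rot: [-0.344, 0.939, 0.006, -0.015]
force: [-0.5, -0.2, -0.6]
finger_gap: -0.002
```

```bash
python3 st.py; python3 - <<'E'
from fix import *
s=snap('scene','s17')
cv2.imwrite('pics/s17.png',cv2.resize(s['img'][150:300,200:350,::-1],(600,600),interpolation=cv2.INTER_CUBIC))
E
```

```text
29.42 z 0.1981 F tool [0.51 0.12 0.66] T tool [-0.012  0.042 -0.043] -0.002 fix [[ -9.95 -97.39]] yaw -139.76
```

View pics/s17.png

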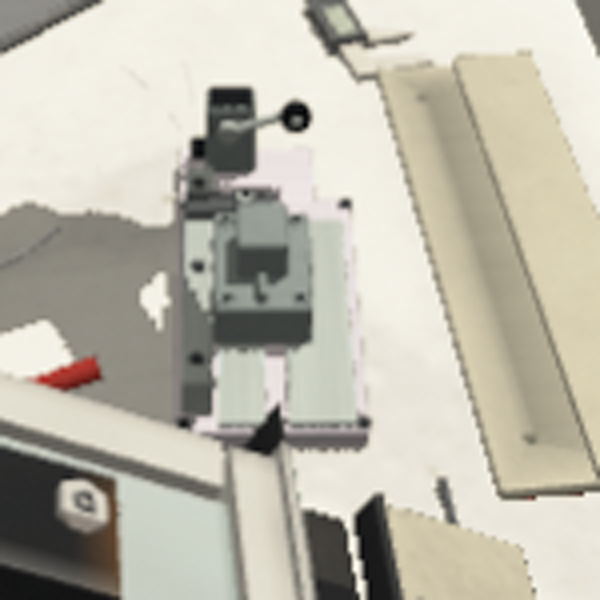

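The lever is back at rest (roller at (295,117)), the housing hasn't moved, and the arm is clear.

```bash
python3 -c "
from station import manip
print(manip.sign_off())"
```

```text
the job is handed in; nothing more can be done
None
```

The housing is loaded in the fixture and the job is handed in, at about 29.5 s of the 67 s allowed. I laid the housing on the strips, pressed it down with about 37 N, then slid it flush to the fence with 8–9 N. I then slid it along the fence to the stop with about 8 N, and it stopped where the camera had put the stop face.

- **After the mends:** Two light nudges followed the slide. The first, toward the stop, turned the housing about 0.4° off the fence. I had already pressed the lever by the time a close-up showed this. I pushed it back with 5 N toward the fence and 2 N toward the stop, then pressed the lever a second time with the housing in its final place.
- **Lever:** Each press took the roller about 24 mm down, against 16 mm for the click, and it sprang back to rest both times.
- **Last checks:** The spacing to the stop matched the view taken while pressed within 0.3 mm. The final angle against the fence read 0.1–0.3°, about my measuring noise, so flushness to the fence also rests on how firmly it held when pushed.
- **Not confirmed directly:** I could not read the sensing pin or hear the switch. Both are inferred from position and force. The last scene picture shows the housing in place, the lever up and the arm clear.

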